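# Rack the cleaned microscope lenses in reverse order

### The arm

A 6-joint arm with a two-finger parallel gripper is mounted at the origin on the work surface. World frame = base frame: x ahead of the robot, y to its left, z up, the work surface at z = 0. Lengths are in mm, angles in degrees, forces in N, time in s.
With the tool pointing down it reaches from about 400 to 925 mm from the base axis. Payload 12.5 kg.
Tool frame: the origin (TCP) lies at the very end of the fingers, on their centre line; the grasp point (between the pads) lies 19 mm behind it (robot.grip_point_offset is the distance from the TCP to the grasp point, in mm); z points along the fingers, y is the line along which they close (so a half turn about z gives the same grasp; the last joint's range is limited). The gripper opens to 95 mm and grips with 3 to 60 N. Pads are 20 mm wide; open, the fingers measure 119 mm over their backs; the gripper's body (75 mm by 180 mm) begins 59 mm behind the grasp point.
Start: joints at [69.122, 28.126, 89.318, -0, 62.55, -6.05], TCP at [159.934, 604.212, 181.261] pointing down, gripper open.
Joint ranges: [-177.58, 177.58], [-47.91, 125.51], [2.72, 160], [-65.01, 245.01], [3.68, 167.84], [-153.87, 153.87]. Speed limits (degrees/s): [127.2, 127.2, 159.86, 180, 180, 180].

### API

Orientations are given as a 3x3 rotation matrix whose columns are the frame's x, y, z axes.
In Python, from bench import robot gives the robot as it stands. The module is installed in compiled form; this text tells all that it offers.
- The arm moves only by the tool step_arm, never from a script. Its argument "motion" is a list of rows, each an object with "dr": the turn, a rotation vector about the tool's x, y, z in rad, a list of three; "slide": the shift along the tool's x, y, z in mm, a list of three; "hand": the opening, from 0 (shut) to 1 (fully open). In form: [{"dr": [ax, ay, az], "slide": [x, y, z], "hand": hand}, ...]. A call has exactly 8 rows; each row shifts and turns the commanded pose from where the row before left it, along the tool's axes as they then stand; what a row does not reach is not made up. A row lasts 1/12 s, in which the tool goes at most 41.7 mm and 7.16 degrees, less where a joint would pass 70% of its speed; a pose out of reach is approached as far as the arm can. A call with a gripper value outside its range is refused whole. The fingers move at their own pace and stop on an object; the grip force is fixed at half the most. Time passes only in rows, so rows that do not move let the fingers close, or fill a call up. It gives the time, the measured TCP pose, the force, the opening and the grip force at its end, in the units of the state.
- robot.sense(): the state, without advancing time (a new reading comes with each control period).
- robot.capture(name): name is "scene" or "top" or "wrist"; returns the picture (480x640x3 uint8, red, green, blue); there is no depth.
- robot.camera_model(name): a dict with "K" (3x3 intrinsics, pixels), "rvec" (rotation vector, rad) and "tvec" (3), from world to camera coordinates, as OpenCV has them; the wrist camera has in their place "mount" (4x4, takes a point from camera to tool coordinates, whose origin is the TCP and whose axes are the flange's). Camera axes: x right, y down, z forward; pixel columns grow to the right and rows downward; lengths in mm; the calibration is good to about 2 mm. A picture is of the moment at which its call begins: read the wrist's pose just before it. camera_model takes no time and is no camera call.
- robot.finish_job(): hands the job in; it is judged then, once.
Trained networks look in the newest picture that a camera, given by its name, has taken for a name from the list of things; names that differ only in an ending like _2 or _b are one class to them, and where a whole thing is asked for, a point or a joint stands for the part that bears it (a point fixed in the world has none). Each returns a list of dicts, best first, with "confidence" (0 to 1); they miss things now and then, are a little off and sometimes report something else, mostly with a low value. They report only what shows in the picture. A call takes as long as a camera call. They do not tell look-alikes from the thing itself.
- robot.outline_of(camera, thing): "mask" (480x640 bool, what is visible of it) and "bbox" ([left, top, width, height] in pixels, round what is visible of it).
The state is a dict: "clock": time; "q": joint angles; "joint_vel": joint speeds; "joint_efforts": joint torques, N m; "tool_pos": TCP position; "orientation": TCP orientation; "wrist_force": force on the tool from outside, world axes, zero at the start; "moment": the same for the moment, N m; "grip_width": opening from 0.0 (shut) to 1.0 (fully open); "grip_force": force on a finger pad.
Only numpy, scipy, OpenCV 4.12 (cv2) and the standard library are available. Lean on these libraries where they do the work, as an engineer would, in place of code of your own. Each camera call takes 0.05 s, during which the arm holds its last target. There are 200 camera calls.

### The job

Move the four capped microscope lenses from the white cleaning tray into the wooden storage rack in reverse order: the lens nearest the tray's black end block goes into the rack's bay farthest from the rack's black end block, the next one into the next bay, and so on, until the lens farthest from the tray's black block stands beside the rack's. Set each one down gently, without dropping it or tipping it over, so that it stands upright and flat on the floor of its own bay, inside the lips.

Things in the scene. Friction and masses are not known exactly. Their poses are not given: they have to be found in the camera images.
- tray: White plastic tray, fixed, 80 (x) by 300 mm (y). Four 66 mm wide bays in a row, centred at x = 0, y = -105, -35, 35, 105, floor 10 mm above the underside, split by 4 mm fins (tops at 32), open in x. Black end block, 44 high, at y = 138 to 158. Origin: row's centre, underside; z up. Each bay holds a coloured pad with a lens on it. Turned at most 10 degrees, black end to the robot's left (+y).
- rack: Brown wooden rack, fixed, 80 (x) by 300 mm (y). Four 66 mm wide bays in a row, centred at x = 0, y = -105, -35, 35, 105, floor 10 mm above the underside, split by 4 mm fins (tops at 32), open in x. Black end block, 44 high, at y = 138 to 158. Origin: row's centre, underside; z up. Lips 4 mm above the floor leave x = -34 to 34 flat. Empty. Turned at most 10 degrees, black end to +y.
- lens_red: Capped microscope lens, an upright black cylinder 40 mm in diameter and 46 mm high with a red band and a red cap over its whole top; about 0.12 kg, loose. Origin: centre of its underside; z is its axis, up when upright. It starts on the red pad.
- pad_red: Red round rest pad, 60 mm in diameter, 3 mm thick, fixed in one of the tray's bays under the red lens; it stays there when the lens is gone and so shows which bay the red lens came from. Origin: centre of its underside, on the tray floor.
- lens_yellow: Capped microscope lens, an upright black cylinder 40 mm in diameter and 46 mm high with a yellow band and a yellow cap over its whole top; about 0.12 kg, loose. Origin: centre of its underside; z is its axis, up when upright. It starts on the yellow pad.
- pad_yellow: Yellow round rest pad, 60 mm in diameter, 3 mm thick, fixed in one of the tray's bays under the yellow lens; it stays there when the lens is gone and so shows which bay the yellow lens came from. Origin: centre of its underside, on the tray floor.
- lens_green: Capped microscope lens, an upright black cylinder 40 mm in diameter and 46 mm high with a green band and a green cap over its whole top; about 0.12 kg, loose. Origin: centre of its underside; z is its axis, up when upright. It starts on the green pad.
- pad_green: Green round rest pad, 60 mm in diameter, 3 mm thick, fixed in one of the tray's bays under the green lens; it stays there when the lens is gone and so shows which bay the green lens came from. Origin: centre of its underside, on the tray floor.
- lens_blue: Capped microscope lens, an upright black cylinder 40 mm in diameter and 46 mm high with a blue band and a blue cap over its whole top; about 0.12 kg, loose. Origin: centre of its underside; z is its axis, up when upright. It starts on the blue pad.
- pad_blue: Blue round rest pad, 60 mm in diameter, 3 mm thick, fixed in one of the tray's bays under the blue lens; it stays there when the lens is gone and so shows which bay the blue lens came from. Origin: centre of its underside, on the tray floor.
Not all that is in view belongs to the job. What is shaped like the lens_blue but pink is not meant.

How it is judged:
By the outcome, as a careful person would: the job done as asked, in the order asked, and still so for the second after the job is handed in, with the robot touching nothing.
It also fails if it takes over 90 s, if anything falls off the work surface, if the arm or the gripper's body presses on something with over 40 N, if the wrist force passes 120 N, or if a joint passes its speed limit or range.

## Working session

There is one attempt and no reset: what is moved stays moved. The work goes in short steps, Python scripts to look and compute and a tool call to move; the robot and the scene stay as the last step left them, time stands still between calls to the robot, and variables do not carry over. Pictures are saved under pics/ and viewed, at most 14 in all, crops included, and the job is handed in when it is done.

Besides the shell and the picture viewer there is one more tool, called by a JSON object that holds its "api" and its "payload". step_arm: Moves the arm, as the interface text tells. Its arguments: {"type":"object","properties":{"motion":{"type":"array"}},"required":["motion"]}

```bash
mkdir -p pics; python3 - <<'E'
from bench import robot
import cv2,numpy as np
s=robot.sense();print(s['clock'],s['tool_pos'],np.round(s['orientation'],3),s['grip_width'],robot.grip_point_offset)
for n in ('scene','top'):
    im=robot.capture(n);cv2.imwrite(f'pics/{n}0.png',im[:,:,::-1]);m=robot.camera_model(n);print(n,m)
E
```

```text
0.0 [159.8161057  603.91306467 180.6592481 ] [[-0.967  0.256 -0.   ]
 [ 0.256  0.967 -0.001]
 [ 0.    -0.001 -1.   ]] 1.0004496303217099 18.8
scene {'K': array([[588.96745586,   0.        , 310.65984637],
       [  0.        , 588.96745586, 238.76884211],
       [  0.        ,   0.        ,   1.        ]]), 'rvec': array([ 1.77210465,  1.66026825, -0.73052305]), 'tvec': array([ -21.26200867, -340.14408898, 1395.3859723 ])}
top {'K': array([[609.02919343,   0.        , 319.42218724],
       [  0.        , 609.02919343, 237.33839432],
       [  0.        ,   0.        ,   1.        ]]), 'rvec': array([ 2.181237  , -2.13776533,  0.12437939]), 'tvec': array([-40.25948228, 534.60475842, 883.30312966])}
```

View pics/top0.png

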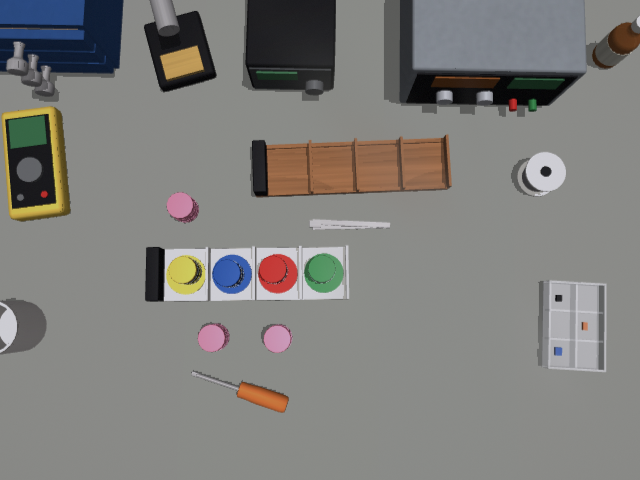

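View pics/scene0.png

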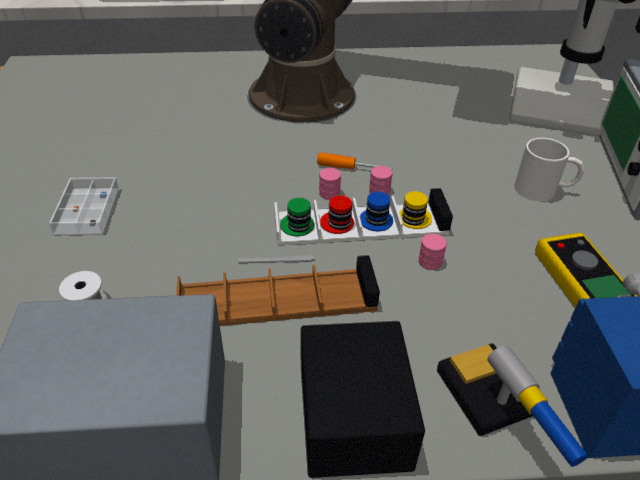

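The top view shows the tray at about (247, 274) px. From its black block at (155, 274) the order is yellow (183, 270), blue (229, 272), red (275, 270), green (322, 269). The rack is at about (350, 167) with its black block at (260, 168), and pink decoys lie around the tray. In the scene view the rack's lower left corner is partly hidden by the grey box.

So yellow goes to rack y=-105, blue to -35, red to +35 and green to +105.

```bash
cat > h.py <<'E'
from bench import robot
import cv2,numpy as np
from scipy.optimize import least_squares
TH=np.arange(0,2*np.pi,np.pi/16);N=np.c_[np.cos(TH),np.sin(TH)]
def box(x,y,z): return np.array([[a,b,c] for a in x for b in y for c in z],float)
t=np.arange(0,2*np.pi,.1);c=np.c_[20*np.cos(t),20*np.sin(t)]
LENS=np.vstack([np.c_[c,0*t],np.c_[c,0*t+46]])
TRAY=np.vstack([box((-40,40),(-142,-138),(0,32)),box((-40,40),(138,158),(0,44))])
def sup(p): return (p@N.T).max(0)
def fit(thing,model,x0,z,cams,yaw):
    obs=[]
    for n in cams:
        o=robot.outline_of(n,thing)
        print(thing,n,[(round(d['confidence'],2),d['bbox']) for d in o[:3]])
        if o:
            v,u=np.nonzero(o[0]['mask']); m=robot.camera_model(n); obs.append((m,sup(np.c_[u,v].astype(float))+.5))
    def res(p):
        a=p[2] if yaw else 0
        P=model@np.array([[np.cos(a),np.sin(a),0],[-np.sin(a),np.cos(a),0],[0,0,1]])+[p[0],p[1],z]
        return np.concatenate([sup(cv2.projectPoints(P,m['rvec'],m['tvec'],m['K'],None)[0][:,0])-h for m,h in obs])
    s=least_squares(res,x0,loss='soft_l1',diff_step=1e-3,x_scale=[1,1,.01][:len(x0)])
    print('  ->',np.round(s.x,3),'rms px',np.round(np.sqrt((s.fun**2).mean()),2)); return s.x
def bayl(T,w): # world xy -> local
    d=np.array(w)-T[:2];c_,s_=np.cos(T[2]),np.sin(T[2]);return [c_*d[0]+s_*d[1],-s_*d[0]+c_*d[1]]
def unl(T,l): c_,s_=np.cos(T[2]),np.sin(T[2]);return [T[0]+c_*l[0]-s_*l[1],T[1]+s_*l[0]+c_*l[1]]
def pix2xy(n,u,v,z):
    m=robot.camera_model(n);R=cv2.Rodrigues(m['rvec'])[0];d=R.T@np.linalg.inv(m['K'])@[u,v,1];o=-R.T@m['tvec'];return (o+d*(z-o[2])/d[2])[:2]
E
python3 - <<'E'
from h import *
a=pix2xy('top',250,274,20);b=pix2xy('top',352,167,20);print(a,b)
for cams in (['top'],['scene'],['top','scene']):
    T=fit('tray',TRAY,[*a,0.],0,cams,1);R=fit('rack',TRAY,[*b,0.],0,cams,1)
for k,u in (('yellow',183),('blue',229),('red',276),('green',323)):
    w0=pix2xy('top',u,270,40)
    for cams in (['top'],['scene']):
        w=fit('lens_'+k,LENS,[*w0],13,cams,0)
        print('   local',np.round(bayl(T,w),1))
for y in (-105,-35,35,105):print('bay',y,np.round(unl(R,[0,y]),1))
for u,v in ((445,105),(485,105),(412,100),(314,93),(250,88)):print(u,v,[np.round(pix2xy('top',u,v,z)) for z in (0,50,100)])
E
```

```text
[478.80910915  74.25903039] [646.84715209 -77.46047719]
tray top [(0.81, [144.5, 244.4, 204.8, 57.6])]
  -> [4.79532e+02 6.80720e+01 3.20000e-02] rms px 0.96
rack top [(0.84, [250.6, 135.4, 200.7, 61.6])]
  -> [ 6.49217e+02 -8.40340e+01  6.20000e-02] rms px 0.56
tray scene [(0.96, [274.0, 187.6, 176.6, 56.1])]
  -> [4.7574e+02 6.8729e+01 3.2000e-02] rms px 0.6
rack scene [(0.68, [175.9, 254.6, 204.3, 71.4])]
  -> [ 6.34539e+02 -8.04580e+01 -1.50000e-02] rms px 5.82
tray top [(0.81, [144.5, 244.4, 204.8, 57.6])]
tray scene [(0.96, [274.0, 187.6, 176.6, 56.1])]
  -> [4.7858e+02 6.8222e+01 3.2000e-02] rms px 1.01
rack top [(0.84, [250.6, 135.4, 200.7, 61.6])]
rack scene [(0.68, [175.9, 254.6, 204.3, 71.4])]
  -> [ 6.47777e+02 -8.36860e+01  6.00000e-02] rms px 6.48
lens_yellow top [(0.88, [168.4, 256.9, 33.6, 29.6]), (0.74, [143.3, 242.2, 202.6, 60.4])]
  -> [480.828 168.179] rms px 0.27
   local [ 5.5 99.8]
lens_yellow scene [(0.72, [400.7, 191.6, 29.8, 35.1])]
  -> [476.982 169.316] rms px 0.32
   local [  1.7 101.1]
lens_blue top [(0.91, [213.2, 259.4, 30.1, 30.7]), (0.87, [266.8, 325
[... 502 characters left out ...]
-30.3]
lens_green top [(0.82, [307.9, 254.4, 25.9, 29.7])]
  -> [486.449 -33.557] rms px 0.54
   local [   4.6 -102. ]
lens_green scene [(0.75, [287.5, 198.0, 19.7, 35.2])]
  -> [482.383 -32.53 ] rms px 0.36
   local [   0.6 -100.8]
bay -105 [ 654.1 -188.5]
bay -35 [ 649.9 -118.6]
bay 35 [645.7 -48.7]
bay 105 [641.5  21.1]
445 105 [array([ 755., -225.]), array([ 738., -215.]), array([ 721., -205.])]
485 105 [array([ 757., -289.]), array([ 739., -275.]), array([ 722., -262.])]
412 100 [array([ 763., -173.]), array([ 745., -165.]), array([ 727., -158.])]
314 93 [array([771., -16.]), array([753., -17.]), array([735., -18.])]
250 88 [array([777.,  87.]), array([759.,  80.]), array([740.,  74.])]
```

{"api": "step_arm", "payload": {"motion": [{"dr": [0, 0, 0.12], "slide": [0, 0, 0], "hand": 1}, {"dr": [0, 0, 0.12], "slide": [0, 0, 0], "hand": 1}, {"dr": [0, 0, 0.12], "slide": [0, 0, 0], "hand": 1}, {"dr": [0, 0, 0.12], "slide": [0, 0, 0], "hand": 1}, {"dr": [0, 0, 0.12], "slide": [0, 0, 0], "hand": 1}, {"dr": [0, 0, 0.12], "slide": [0, 0, 0], "hand": 1}, {"dr": [0, 0, 0.12], "slide": [0, 0, 0], "hand": 1}, {"dr": [0, 0, 0.12], "slide": [0, 0, 0], "hand": 1}]}}

```text
clock: 1.57
tool_pos: [159.9, 604.2, 181.3]
orientation: [[-0.339, 0.941, 0.0], [0.941, 0.339, 0.0], [0.0, 0.0, -1.0]]
wrist_force: [0.3, 0.3, -1.3]
grip_width: 1.0
grip_force: 0.0
```

{"api": "step_arm", "payload": {"motion": [{"dr": [0, 0, 0.107], "slide": [0, 0, 0], "hand": 1}, {"dr": [0, 0, 0.107], "slide": [0, 0, 0], "hand": 1}, {"dr": [0, 0, 0.107], "slide": [0, 0, 0], "hand": 1}, {"dr": [0, 0, 0], "slide": [-27.8, 19, 0], "hand": 1}, {"dr": [0, 0, 0], "slide": [-27.8, 19, 0], "hand": 1}, {"dr": [0, 0, 0], "slide": [-27.8, 19, 0], "hand": 1}, {"dr": [0, 0, 0], "slide": [-27.8, 19, 0], "hand": 1}, {"dr": [0, 0, 0], "slide": [-27.8, 19, 0], "hand": 1}]}}

```text
clock: 2.23
tool_pos: [259.8, 466.9, 181.3]
orientation: [[-0.031, 1.0, 0.0], [1.0, 0.031, 0.0], [0.0, 0.0, -1.0]]
wrist_force: [0.9, 0.8, -0.3]
grip_width: 0.998
grip_force: 0.0
```

{"api": "step_arm", "payload": {"motion": [{"dr": [0, 0, 0], "slide": [-27.8, 19, 0], "hand": 1}, {"dr": [0, 0, 0], "slide": [-27.8, 19, 0], "hand": 1}, {"dr": [0, 0, 0], "slide": [-27.8, 19, 0], "hand": 1}, {"dr": [0, 0, 0], "slide": [-27.8, 19, 0], "hand": 1}, {"dr": [0, 0, 0], "slide": [-27.8, 19, 0], "hand": 1}, {"dr": [0, 0, 0], "slide": [-27.8, 19, 0], "hand": 1}, {"dr": [0, 0, 0], "slide": [-27.8, 19, 0], "hand": 1}, {"dr": [0, 0, 0], "slide": [-27.8, 19, 0], "hand": 1}]}}

```text
clock: 2.9
tool_pos: [418.8, 249.2, 181.5]
orientation: [[-0.031, 1.0, 0.0], [1.0, 0.031, 0.0], [0.0, 0.0, -1.0]]
wrist_force: [0.0, 1.1, -0.2]
grip_width: 1.0
grip_force: 0.0
```

{"api": "step_arm", "payload": {"motion": [{"dr": [0, 0, 0], "slide": [-27.8, 19, 0], "hand": 1}, {"dr": [0, 0, 0], "slide": [-27.8, 19, 0], "hand": 1}, {"dr": [0, 0, 0], "slide": [-27.8, 19, 0], "hand": 1}, {"dr": [0, 0, 0], "slide": [0, 0, 0], "hand": 1}, {"dr": [0, 0, 0], "slide": [0, 0, 0], "hand": 1}, {"dr": [0, 0, 0], "slide": [0, 0, 0], "hand": 1}, {"dr": [0, 0, 0], "slide": [0, 0, 0], "hand": 1}, {"dr": [0, 0, 0], "slide": [0, 0, 0], "hand": 1}]}}

```text
clock: 3.57
tool_pos: [477.0, 169.9, 181.3]
orientation: [[-0.032, 0.999, 0.0], [0.999, 0.032, 0.0], [0.0, 0.0, -1.0]]
wrist_force: [-0.3, 0.1, -0.4]
grip_width: 1.002
grip_force: 0.0
```

```bash
python3 - <<'E'
from h import *
s=robot.sense();print(s['clock'],s['tool_pos'],np.round(s['orientation'],4),s['q'])
a=robot.capture('wrist');b=robot.capture('scene')
cv2.imwrite('pics/w1.png',a[:,:,::-1]);cv2.imwrite('pics/s1.png',b[:,:,::-1])
m=robot.camera_model('wrist');print(np.round(m['mount'],3),m['K'])
E
```

```text
3.5667 [476.9846615  169.94618598 181.3331201 ] [[-3.240e-02  9.995e-01  0.000e+00]
 [ 9.995e-01  3.240e-02  2.000e-04]
 [ 2.000e-04  0.000e+00 -1.000e+00]] [1.21273480e+01 1.85043019e+01 1.05677512e+02 1.04526563e-02
 5.58148233e+01 1.02619032e+01]
[[-1.00000e-03 -9.67000e-01 -2.56000e-01  6.99650e+01]
 [ 1.00000e+00 -1.00000e-03 -0.00000e+00 -5.58000e-01]
 [ 0.00000e+00 -2.56000e-01  9.67000e-01 -2.03907e+02]
 [ 0.00000e+00  0.00000e+00  0.00000e+00  1.00000e+00]] [[417.30735556   0.         325.02896433]
 [  0.         417.30735556 243.69194499]
 [  0.           0.           1.        ]]
```

View pics/w1.png

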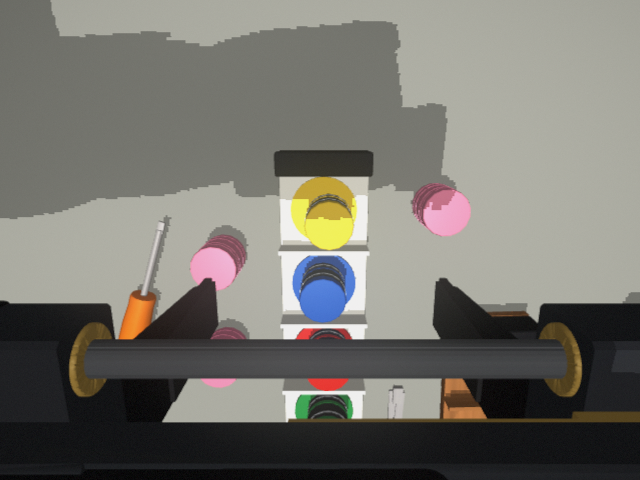

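View pics/s1.png

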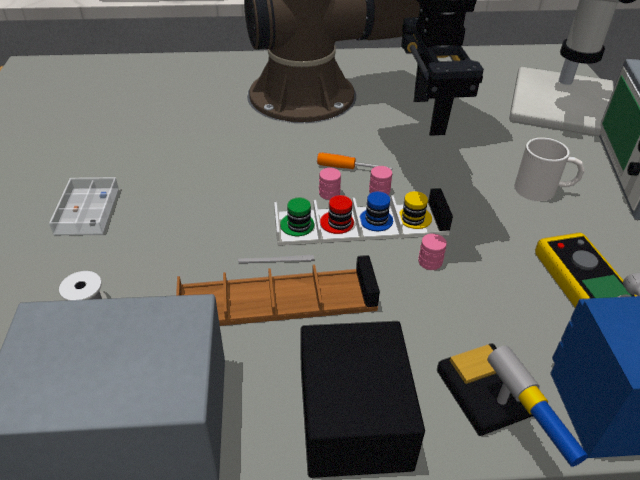

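In the wrist view the yellow cap is at (328, 230) and blue at (323, 300). The gripper body's long side runs along the closing line, and the pink lenses stand clear of the fingers. In the scene view the arm is over the tray, with nothing touched.

```bash
cat >> h.py <<'E'
_cm=robot.camera_model
class _R:
    pass
def wristmodel():
    s=robot.sense();m=_cm('wrist');T=np.eye(4);T[:3,:3]=s['orientation'];T[:3,3]=s['tool_pos'];W=np.linalg.inv(T@np.array(m['mount']))
    return dict(K=m['K'],rvec=cv2.Rodrigues(W[:3,:3])[0],tvec=W[:3,3])
def cap(mask,n='wrist'): pass
def fitm(mask,m,model,x0,z):
    v,u=np.nonzero(mask);h=sup(np.c_[u,v].astype(float))+.5
    def res(p): 
        return sup(cv2.projectPoints(model+[p[0],p[1],z],m['rvec'],m['tvec'],m['K'],None)[0][:,0])-h
    s=least_squares(res,x0,loss='soft_l1',diff_step=1e-3);return s.x,np.sqrt((s.fun**2).mean())
E
python3 - <<'E'
from h import *
robot.capture('wrist');m=wristmodel()
for k,w0 in (('yellow',(479,168.7)),('blue',(476,104.))):
    for d in robot.outline_of('wrist','lens_'+k)[:3]:
        print(k,round(d['confidence'],2),d['bbox'],fitm(d['mask'],m,LENS,w0,13))
# end block corner check: project tray model with top fit
for T in ([477.6,68.4,.032],):
    for l in ((-40,158,44),(40,158,44),(-40,138,44),(40,138,44)):
        print(l,cv2.projectPoints(np.array([[*unl(T,l[:2]),l[2]]]),m['rvec'],m['tvec'],m['K'],None)[0].ravel())
robot.capture('scene')
for d in robot.outline_of('scene','lens_blue'):
    print(d['bbox'],fitm(d['mask'],robot.camera_model('scene'),LENS,(476,104.),13))
for u,v in ((412,68),(580,68)):print([np.round(pix2xy('top',u,v,z)) for z in (100,150,200)])
for u,v in ((17,302),(218,298)):print([np.round(pix2xy('scene',u,v,z)) for z in (100,150,200)])
E
```

```text
yellow 0.77 [302.9, 193.4, 52.8, 56.4] (array([479.67598503, 168.16085412]), np.float64(0.45359765677542796))
yellow 0.72 [299.4, 262.7, 45.2, 57.9] (array([476.4829175 , 103.86406399]), np.float64(0.7930663064863412))
blue 0.69 [193.2, 235.9, 49.3, 53.7] (array([385.76300824, 129.10211875]), np.float64(1.8285403346201952))
blue 0.59 [412.2, 185.4, 57.0, 50.9] (array([572.59065285, 181.80615605]), np.float64(1.3984426533031091))
blue 0.58 [204.5, 328.3, 40.8, 59.5] (array([386.79705361,  36.89683835]), np.float64(3.742310702698399))
(-40, 158, 44) [272.13574943 150.21204847]
(40, 158, 44) [372.31471328 150.10257918]
(-40, 138, 44) [272.96330789 175.46888077]
(40, 138, 44) [371.62466637 175.36261362]
[368.8, 166.9, 23.3, 26.7] (array([394.34682931, 123.21202394]), np.float64(1.8534642660055058))
[364.6, 191.9, 24.0, 35.6] (array([474.71534443, 104.60495341]), np.float64(0.43181961161463833))
[array([ 775., -158.]), array([ 754., -150.]), array([ 733., -143.])]
[array([ 779., -399.]), array([ 758., -377.]), array([ 738., -355.])]
[array([ 718., -415.]), array([ 764., -386.]), array([ 811., -356.])]
[array([ 727., -152.]), array([ 773., -145.]), array([ 818., -138.])]
```

{"api": "step_arm", "payload": {"motion": [{"dr": [0, 0, 0], "slide": [-0.2, 0.28, 17], "hand": 0.8}, {"dr": [0, 0, 0], "slide": [-0.2, 0.28, 17], "hand": 0.8}, {"dr": [0, 0, 0], "slide": [-0.2, 0.28, 17], "hand": 0.8}, {"dr": [0, 0, 0], "slide": [-0.2, 0.28, 17], "hand": 0.8}, {"dr": [0, 0, 0], "slide": [-0.2, 0.28, 17], "hand": 0.8}, {"dr": [0, 0, 0], "slide": [-0.2, 0.28, 17], "hand": 0.8}, {"dr": [0, 0, 0], "slide": [-0.2, 0.28, 17], "hand": 0.8}, {"dr": [0, 0, 0], "slide": [-0.2, 0.28, 17], "hand": 0.8}]}}

```text
clock: 4.58
tool_pos: [479.9, 167.6, 44.5]
orientation: [[-0.031, 1.0, 0.0], [1.0, 0.031, 0.0], [0.0, 0.0, -1.0]]
wrist_force: [0.1, -0.2, -0.6]
grip_width: 0.799
grip_force: 0.0
```

{"api": "step_arm", "payload": {"motion": [{"dr": [0, 0, 0], "slide": [0, 0, 5], "hand": 0.8}, {"dr": [0, 0, 0], "slide": [0, 0, 5], "hand": 0.8}, {"dr": [0, 0, 0], "slide": [0, 0, 5], "hand": 0.8}, {"dr": [0, 0, 0], "slide": [0, 0, 5], "hand": 0.8}, {"dr": [0, 0, 0], "slide": [0, 0, 0], "hand": 0.8}, {"dr": [0, 0, 0], "slide": [0, 0, 0], "hand": 0.6}, {"dr": [0, 0, 0], "slide": [0, 0, 0], "hand": 0.45}, {"dr": [0, 0, 0], "slide": [0, 0, 0], "hand": 0.35}]}}

```text
clock: 5.25
tool_pos: [480.1, 167.6, 25.7]
orientation: [[-0.031, 1.0, 0.001], [1.0, 0.031, 0.0], [0.0, 0.001, -1.0]]
wrist_force: [-1.0, -0.6, -1.0]
grip_width: 0.644
grip_force: 0.0
```

{"api": "step_arm", "payload": {"motion": [{"dr": [0, 0, 0], "slide": [0, 0, 0], "hand": 0.3}, {"dr": [0, 0, 0], "slide": [0, 0, 0], "hand": 0.3}, {"dr": [0, 0, 0], "slide": [0, 0, 0], "hand": 0.2}, {"dr": [0, 0, 0], "slide": [0, 0, 0], "hand": 0.2}, {"dr": [0, 0, 0], "slide": [0, 0, 0], "hand": 0.2}, {"dr": [0, 0, 0], "slide": [0, 0, 0], "hand": 0.2}, {"dr": [0, 0, 0], "slide": [0, 0, 0], "hand": 0.2}, {"dr": [0, 0, 0], "slide": [0, 0, 0], "hand": 0.2}]}}

```text
clock: 5.92
tool_pos: [480.0, 167.6, 25.9]
orientation: [[-0.031, 1.0, 0.001], [1.0, 0.031, 0.0], [0.0, 0.001, -1.0]]
wrist_force: [-2.3, -0.1, 10.1]
grip_width: 0.206
grip_force: 4.8
```

```bash
python3 - <<'E'
from h import *
a=robot.capture('wrist');b=robot.capture('scene')
c=np.hstack([cv2.resize(a,(400,300)),cv2.resize(b[150:270,330:490],(400,300))])
cv2.imwrite('pics/c2.png',c[:,:,::-1]);s=robot.sense();print(s['grip_width'],s['grip_force'],s['wrist_force'])
E
```

```text
0.20161908714252927 4.654293117346242 [-1.41588167  0.35666858  9.38078895]
```

View pics/c2.png

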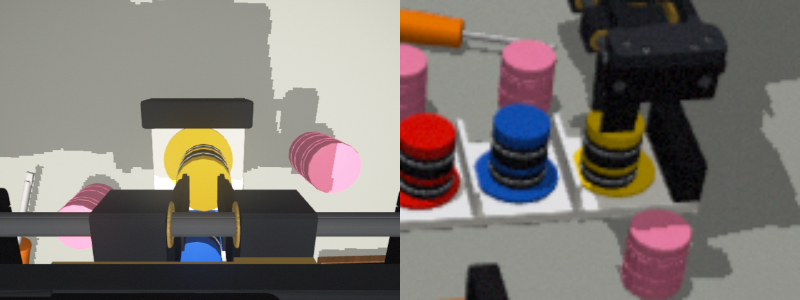

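The yellow lens has not moved, but the opening reads 0.20 where a 40 mm lens should stop the fingers at 0.42. I'll check where the fingertips really are by projecting the reported TCP.

```bash
python3 - <<'E'
from h import *
a=robot.capture('wrist');b=robot.capture('scene');m=wristmodel();sm=robot.camera_model('scene')
s=robot.sense();T=s['tool_pos'];O=s['orientation']
print(s['q'],T)
def dr(im,mm,P,col):
    for p in cv2.projectPoints(np.array(P),mm['rvec'],mm['tvec'],mm['K'],None)[0][:,0]: cv2.circle(im,(int(round(p[0])),int(round(p[1]))),1,col,-1)
tips=[T+O@np.array([x,y,z]) for x in(-10,10) for y in (-9.5,9.5) for z in (0,-40)]
lens=LENS+[479.3,168.4,13]
for im,mm in((a,m),(b,sm)):
    dr(im,mm,tips,(255,0,255));dr(im,mm,lens,(0,255,255))
c=np.hstack([cv2.resize(a[100:340,200:440],(400,400)),cv2.resize(b[150:250,370:470],(400,400))])
cv2.imwrite('pics/c3.png',c[:,:,::-1])
E
```

```text
[1.17979492e+01 3.17763781e+01 1.14096417e+02 1.41350212e-02
 3.40854788e+01 1.00101165e+01] [480.00788227 167.62625819  25.87472233]
```

View pics/c3.png

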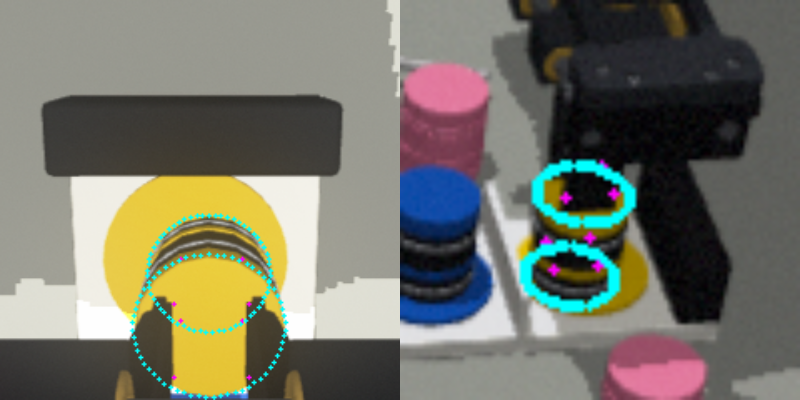

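The fingers seem to sit inside the cap's outline, at a gap of about 19 mm, with little force. I'll open and close again slowly, with small commands, to see where contact really begins.

{"api": "step_arm", "payload": {"motion": [{"dr": [0, 0, 0], "slide": [0, 0, 0], "hand": 0.8}, {"dr": [0, 0, 0], "slide": [0, 0, 0], "hand": 0.8}, {"dr": [0, 0, 0], "slide": [0, 0, 0], "hand": 0.8}, {"dr": [0, 0, 0], "slide": [0, 0, 0], "hand": 0.8}, {"dr": [0, 0, 0], "slide": [0, 0, 0], "hand": 0.8}, {"dr": [0, 0, 0], "slide": [0, 0, 0], "hand": 0.8}, {"dr": [0, 0, 0], "slide": [0, 0, 0], "hand": 0.8}, {"dr": [0, 0, 0], "slide": [0, 0, 0], "hand": 0.8}]}}

```text
clock: 6.78
tool_pos: [479.6, 167.5, 25.1]
orientation: [[-0.031, 1.0, -0.001], [1.0, 0.031, -0.0], [-0.0, -0.001, -1.0]]
wrist_force: [-0.1, 0.5, 0.2]
grip_width: 0.704
grip_force: 0.0
```

```bash
python3 - <<'E'
from h import *
a=robot.capture('wrist');b=robot.capture('scene');m=wristmodel();sm=robot.camera_model('scene')
s=robot.sense();print(s['tool_pos'],s['wrist_force'],s['grip_width'],s['grip_force'])
for n,mm in(('wrist',m),('scene',sm)):
    for d in robot.outline_of(n,'lens_yellow')[:2]: print(n,d['confidence'],d['bbox'],fitm(d['mask'],mm,LENS,(479.,168.),13))
c=np.hstack([cv2.resize(a[100:340,200:440],(400,400)),cv2.resize(b[150:250,370:470],(400,400))])
cv2.imwrite('pics/c4.png',c[:,:,::-1])
E
```

```text
[479.70850108 167.50913743  25.09464641] [ 0.33678714 -0.11848873 -0.24467717] 0.774672611675362 0.0
wrist 0.79 [286.5, 233.2, 90.5, 104.3] (array([481.20025096, 168.26831094]), np.float64(0.7458397068848904))
scene 0.94 [404.0, 190.2, 24.2, 36.4] (array([480.66847803, 167.51004041]), np.float64(2.294051357512191))
```

View pics/c4.png

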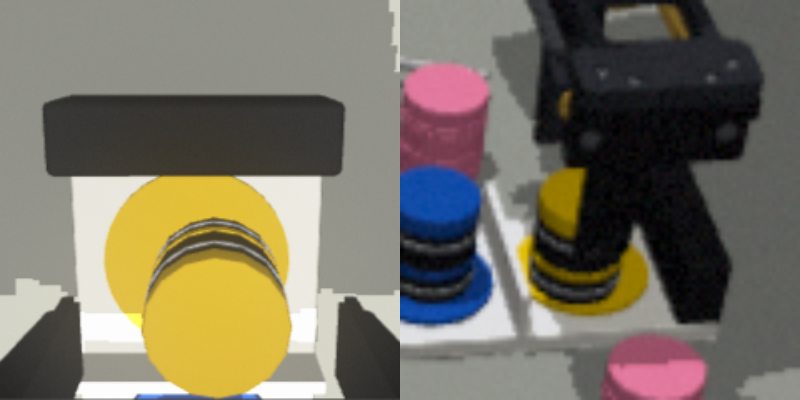

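{"api": "step_arm", "payload": {"motion": [{"dr": [0, 0, 0], "slide": [0, 0, 0], "hand": 0.6}, {"dr": [0, 0, 0], "slide": [0, 0, 0], "hand": 0.5}, {"dr": [0, 0, 0], "slide": [0, 0, 0], "hand": 0.45}, {"dr": [0, 0, 0], "slide": [0, 0, 0], "hand": 0.4}, {"dr": [0, 0, 0], "slide": [0, 0, 0], "hand": 0.38}, {"dr": [0, 0, 0], "slide": [0, 0, 0], "hand": 0.38}, {"dr": [0, 0, 0], "slide": [0, 0, 0], "hand": 0.38}, {"dr": [0, 0, 0], "slide": [0, 0, 0], "hand": 0.38}]}}

```text
clock: 7.65
tool_pos: [480.4, 167.6, 25.7]
orientation: [[-0.031, 1.0, 0.001], [1.0, 0.031, 0.0], [0.0, 0.001, -1.0]]
wrist_force: [-0.1, -0.4, 6.2]
grip_width: 0.388
grip_force: 3.7
```

{"api": "step_arm", "payload": {"motion": [{"dr": [0, 0, 0], "slide": [0, 0, 0], "hand": 0.38}, {"dr": [0, 0, 0], "slide": [0, 0, 0], "hand": 0.38}, {"dr": [0, 0, 0], "slide": [0, 0, 0], "hand": 0.38}, {"dr": [0, 0, 0], "slide": [0, 0, 0], "hand": 0.38}, {"dr": [0, 0, 0], "slide": [0, 0, 0], "hand": 0.38}, {"dr": [0, 0, 0], "slide": [0, 0, 0], "hand": 0.38}, {"dr": [0, 0, 0], "slide": [0, 0, 0], "hand": 0.38}, {"dr": [0, 0, 0], "slide": [0, 0, 0], "hand": 0.38}]}}

```text
clock: 8.32
tool_pos: [480.2, 167.6, 25.7]
orientation: [[-0.031, 1.0, 0.001], [1.0, 0.031, 0.0], [0.0, 0.001, -1.0]]
wrist_force: [-0.1, 0.0, 6.1]
grip_width: 0.382
grip_force: 6.1
```

{"api": "step_arm", "payload": {"motion": [{"dr": [0, 0, 0], "slide": [0, 0, -2], "hand": 0.38}, {"dr": [0, 0, 0], "slide": [0, 0, -3], "hand": 0.38}, {"dr": [0, 0, 0], "slide": [0, 0, -3], "hand": 0.38}, {"dr": [0, 0, 0], "slide": [0, 0, -3], "hand": 0.38}, {"dr": [0, 0, 0], "slide": [0, 0, -3], "hand": 0.38}, {"dr": [0, 0, 0], "slide": [0, 0, 0], "hand": 0.38}, {"dr": [0, 0, 0], "slide": [0, 0, 0], "hand": 0.38}, {"dr": [0, 0, 0], "slide": [0, 0, 0], "hand": 0.38}]}}

```text
clock: 8.98
tool_pos: [479.8, 167.5, 39.2]
orientation: [[-0.031, 1.0, -0.0], [1.0, 0.031, 0.0], [0.0, -0.0, -1.0]]
wrist_force: [0.2, 0.0, -0.6]
grip_width: 0.375
grip_force: 0.0
```

```bash
python3 - <<'E'
from h import *
a=robot.capture('wrist');b=robot.capture('scene');m=wristmodel();sm=robot.camera_model('scene')
s=robot.sense();print(s['tool_pos'],s['wrist_force'],s['moment'],s['grip_width'],s['grip_force'])
c=np.hstack([cv2.resize(a[100:340,200:440],(400,400)),cv2.resize(b[150:250,370:470],(400,400))])
cv2.imwrite('pics/c5.png',c[:,:,::-1])
E
```

```text
[479.80786652 167.51375054  39.09830482] [-0.27556388 -0.03281535 -0.23529849] [-0.05769948  0.0482251  -0.03722072] 0.3784040765079303 0.0
```

View pics/c5.png

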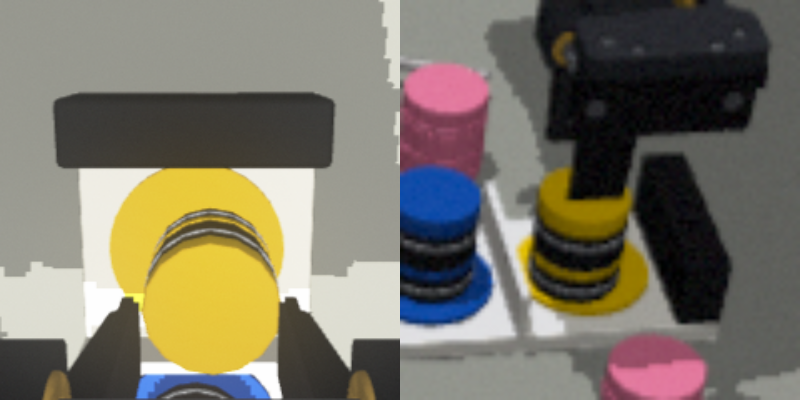

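At TCP z=39 the fingertips are visibly level with the cap. Their gap in the wrist picture also puts them about 30 mm behind the reported TCP. So at TCP z=25.7 they most likely lay on the cap (z=59) and slid across it, which explains the 6–10 N upward force. I'll check this numerically.

```bash
python3 - <<'E'
from h import *
sm=robot.camera_model('scene')
def zat(u,v,x):
    R=cv2.Rodrigues(sm['rvec'])[0];d=R.T@np.linalg.inv(sm['K'])@[u,v,1];o=-R.T@sm['tvec'];p=o+d*(x-o[0])/d[0];return np.round(p,1)
print('c5 tip (tcp z 39)',[zat(420,199.2,x) for x in (498,510)])
print('c4 tip (tcp z 25)',[zat(424,210,x) for x in (517,529)])
print('c4 carriage bottom',[zat(430,190,x) for x in (529,560)])
print('c5 carriage bottom',[zat(425,184,x) for x in (510,540)])
# wrist: tip gap/row vs tool z offset, c5 state
m=robot.camera_model('wrist');W=np.linalg.inv(m['mount'])
for z in (0,-19,-33):
    P=np.array([[x,y,z,1.] for x in (-10,10) for y in (-18,18)])@W.T
    uv=P[:,:3]@m['K'].T;print(z,np.round(uv[:,:2]/uv[:,2:],0).tolist())
print('c5 observed inner tips approx',(200+140*.6,100+300*.6),(200+280*.6,280))
E
```

```text
c5 tip (tcp z 39) [array([498. , 171. ,  71.1]), array([510. , 167.3,  80.8])]
c4 tip (tcp z 25) [array([517. , 174.9,  63.1]), array([529. , 171. ,  73.1])]
c4 carriage bottom [array([529., 175., 114.]), array([560. , 164.7, 138.1])]
c5 carriage bottom [array([510. , 171.4, 111.8]), array([540. , 161.8, 134.7])]
0 [[292.0, 292.0], [361.0, 292.0], [291.0, 255.0], [362.0, 255.0]]
-19 [[289.0, 306.0], [364.0, 306.0], [288.0, 266.0], [365.0, 266.0]]
-33 [[286.0, 319.0], [367.0, 319.0], [285.0, 276.0], [368.0, 276.0]]
c5 observed inner tips approx (284.0, 280.0) (368.0, 280)
```

Confirmed: the fingers end about 33 mm behind the reported TCP, so I'll use tip z = TCP z + 33. The gripper body still begins about 78 mm behind the TCP. I'll open, go down to TCP z≈2 and grip.

{"api": "step_arm", "payload": {"motion": [{"dr": [0, 0, 0], "slide": [0, 0.2, 0], "hand": 0.8}, {"dr": [0, 0, 0], "slide": [0, 0.2, 0], "hand": 0.8}, {"dr": [0, 0, 0], "slide": [0, 0.2, 0], "hand": 0.8}, {"dr": [0, 0, 0], "slide": [0, 0, 0], "hand": 0.8}, {"dr": [0, 0, 0], "slide": [0, 0, 0], "hand": 0.8}, {"dr": [0, 0, 0], "slide": [0, 0, 0], "hand": 0.8}, {"dr": [0, 0, 0], "slide": [0, 0, 0], "hand": 0.8}, {"dr": [0, 0, 0], "slide": [0, 0, 0], "hand": 0.8}]}}

```text
clock: 9.75
tool_pos: [480.5, 167.5, 39.2]
orientation: [[-0.031, 1.0, 0.0], [1.0, 0.031, 0.0], [0.0, 0.0, -1.0]]
wrist_force: [-0.4, 0.9, -0.1]
grip_width: 0.794
grip_force: 0.0
```

{"api": "step_arm", "payload": {"motion": [{"dr": [0, 0, 0], "slide": [0, 0, 5], "hand": 0.8}, {"dr": [0, 0, 0], "slide": [0, 0, 5], "hand": 0.8}, {"dr": [0, 0, 0], "slide": [0, 0, 5], "hand": 0.8}, {"dr": [0, 0, 0], "slide": [0, 0, 5], "hand": 0.8}, {"dr": [0, 0, 0], "slide": [0, 0, 5], "hand": 0.8}, {"dr": [0, 0, 0], "slide": [0, 0, 5], "hand": 0.8}, {"dr": [0, 0, 0], "slide": [0, 0, 4], "hand": 0.8}, {"dr": [0, 0, 0], "slide": [0, 0, 3], "hand": 0.8}]}}

```text
clock: 10.42
tool_pos: [480.3, 167.5, 1.6]
orientation: [[-0.031, 1.0, -0.0], [1.0, 0.031, -0.0], [-0.0, -0.0, -1.0]]
wrist_force: [-0.8, -1.1, -0.7]
grip_width: 0.798
grip_force: 0.0
```

{"api": "step_arm", "payload": {"motion": [{"dr": [0, 0, 0], "slide": [0, 0, 0], "hand": 0.6}, {"dr": [0, 0, 0], "slide": [0, 0, 0], "hand": 0.5}, {"dr": [0, 0, 0], "slide": [0, 0, 0], "hand": 0.45}, {"dr": [0, 0, 0], "slide": [0, 0, 0], "hand": 0.4}, {"dr": [0, 0, 0], "slide": [0, 0, 0], "hand": 0.3}, {"dr": [0, 0, 0], "slide": [0, 0, 0], "hand": 0.3}, {"dr": [0, 0, 0], "slide": [0, 0, 0], "hand": 0.3}, {"dr": [0, 0, 0], "slide": [0, 0, 0], "hand": 0.3}]}}

```text
clock: 11.08
tool_pos: [480.6, 167.6, 2.4]
orientation: [[-0.031, 1.0, 0.0], [1.0, 0.031, 0.0], [0.0, 0.0, -1.0]]
wrist_force: [0.0, -0.3, 2.0]
grip_width: 0.413
grip_force: 30.0
```

{"api": "step_arm", "payload": {"motion": [{"dr": [0, 0, 0], "slide": [0, 0, -4], "hand": 0.3}, {"dr": [0, 0, 0], "slide": [0, 0, -6], "hand": 0.3}, {"dr": [0, 0, 0], "slide": [0, 0, -12], "hand": 0.3}, {"dr": [0, 0, 0], "slide": [0, 0, -12], "hand": 0.3}, {"dr": [0, 0, 0], "slide": [0, 0, -12], "hand": 0.3}, {"dr": [0, 0, 0], "slide": [0, 0, -12], "hand": 0.3}, {"dr": [0, 0, 0], "slide": [0, 0, -12], "hand": 0.3}, {"dr": [0, 0, 0], "slide": [0, 0, -12], "hand": 0.3}]}}

```text
clock: 11.75
tool_pos: [480.3, 167.5, 85.3]
orientation: [[-0.031, 1.0, 0.0], [1.0, 0.031, 0.0], [0.0, 0.0, -1.0]]
wrist_force: [-0.1, 0.6, -2.0]
grip_width: 0.417
grip_force: 30.0
```

{"api": "step_arm", "payload": {"motion": [{"dr": [0, 0, 0], "slide": [-10, 4, 0], "hand": 0.3}, {"dr": [0, 0, 0], "slide": [-20, 9, 0], "hand": 0.3}, {"dr": [0, 0, 0], "slide": [-28, 12, 0], "hand": 0.3}, {"dr": [0, 0, 0], "slide": [-28, 12, 0], "hand": 0.3}, {"dr": [0, 0, 0], "slide": [-28, 12, 0], "hand": 0.3}, {"dr": [0, 0, 0], "slide": [-28, 12, 0], "hand": 0.3}, {"dr": [0, 0, 0], "slide": [-28, 12, 0], "hand": 0.3}, {"dr": [0, 0, 0], "slide": [-28, 12, 0], "hand": 0.3}]}}

```text
clock: 12.42
tool_pos: [571.8, -30.0, 83.8]
orientation: [[-0.031, 1.0, -0.0], [1.0, 0.031, 0.0], [0.0, -0.0, -1.0]]
wrist_force: [0.7, 0.5, -1.0]
grip_width: 0.415
grip_force: 30.0
```

{"api": "step_arm", "payload": {"motion": [{"dr": [0, 0, 0], "slide": [-28, 12, 0], "hand": 0.3}, {"dr": [0, 0, 0], "slide": [-28, 12, 0], "hand": 0.3}, {"dr": [0, 0, 0], "slide": [-28, 12, 0], "hand": 0.3}, {"dr": [0, 0, 0], "slide": [-28, 12, 0], "hand": 0.3}, {"dr": [0, 0, 0], "slide": [-26, 12, 0], "hand": 0.3}, {"dr": [0, 0, 0], "slide": [-16, 8, 0], "hand": 0.3}, {"dr": [0, 0, 0], "slide": [-10, 1.5, 0], "hand": 0.3}, {"dr": [0, 0, 0], "slide": [0, 0, 0], "hand": 0.3}]}}

```text
clock: 13.08
tool_pos: [645.7, -191.7, 83.3]
orientation: [[-0.029, 1.0, -0.001], [1.0, 0.029, 0.0], [0.0, -0.001, -1.0]]
wrist_force: [0.8, 0.6, -1.5]
grip_width: 0.416
grip_force: 30.0
```

```bash
python3 - <<'E'
from h import *
s=robot.sense();print(s['clock'],s['tool_pos'],s['grip_width'],s['grip_force'])
a=robot.capture('wrist');m=wristmodel();sm=robot.capture('scene')
tm=robot.capture('top')
R=[648,-84,.062]
P=[[*unl(R,(x,y)),z] for y,z in ((-142,32),(-70,32),(0,32),(70,32),(138,44),(158,44)) for x in (-40,40)]
for im,mm in ((a,m),(tm,robot.camera_model('top'))):
    for p in cv2.projectPoints(np.array(P),mm['rvec'],mm['tvec'],mm['K'],None)[0][:,0]: cv2.circle(im,(int(round(p[0])),int(round(p[1]))),2,(0,255,255),-1)
c=np.hstack([cv2.resize(a[60:360,160:560],(400,300)),cv2.resize(tm[60:240,240:480],(400,300))])
cv2.imwrite('pics/c6.png',c[:,:,::-1])
E
```

```text
13.0833 [ 645.68724582 -191.73380356   83.29572428] 0.4158650742175988 29.999547600746155
```

View pics/c6.png

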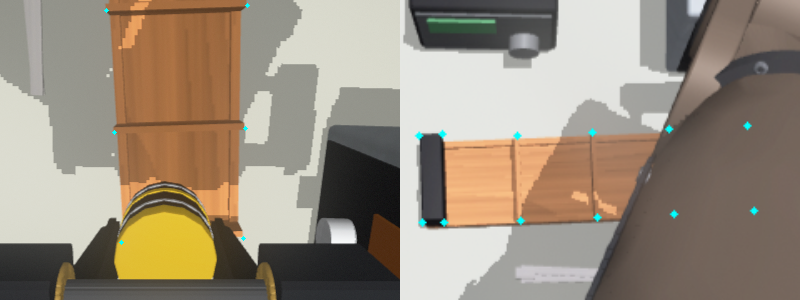

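The lens is held level over the rack. The projected fin ends are within a few px of the seen fins, so I'll zoom in to pin down the rack's y.

```bash
python3 - <<'E'
from h import *
a=robot.capture('wrist');m=wristmodel();R=[648,-84,.062]
P=[[*unl(R,(x,y+o)),z] for y in (-70,0,70) for x in (-40,40) for o in (-2,2) for z in (32,)]
b=cv2.resize(a[50:350,240:440],None,fx=3,fy=2,interpolation=cv2.INTER_CUBIC)
for p in cv2.projectPoints(np.array(P),m['rvec'],m['tvec'],m['K'],None)[0][:,0]: cv2.circle(b,(int(round((p[0]-240)*3)),int(round((p[1]-50)*2))),2,(0,255,255),-1)
cv2.imwrite('pics/c7.png',b[:,:,::-1])
E
```

```text
(no output)
```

View pics/c7.png

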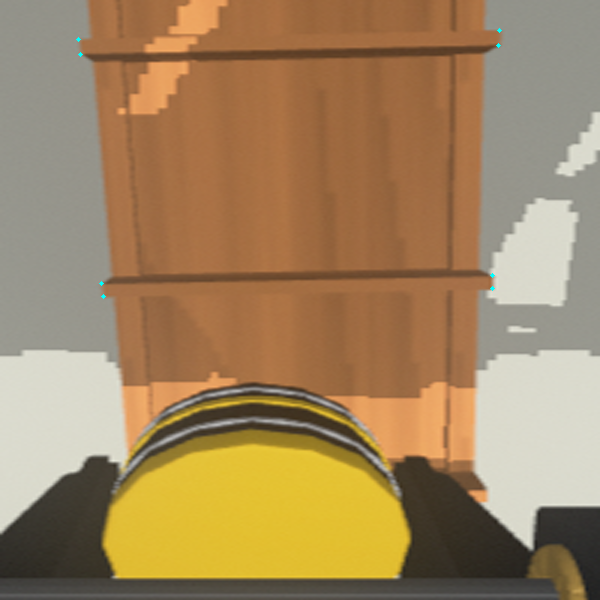

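{"api": "step_arm", "payload": {"motion": [{"dr": [0, 0, 0], "slide": [0.9, 0.4, 10], "hand": 0.3}, {"dr": [0, 0, 0], "slide": [0.9, 0.4, 12], "hand": 0.3}, {"dr": [0, 0, 0], "slide": [0, 0, 12], "hand": 0.3}, {"dr": [0, 0, 0], "slide": [0, 0, 12], "hand": 0.3}, {"dr": [0, 0, 0], "slide": [0, 0, 12], "hand": 0.3}, {"dr": [0, 0, 0], "slide": [0, 0, 10], "hand": 0.3}, {"dr": [0, 0, 0], "slide": [0, 0, 7], "hand": 0.3}, {"dr": [0, 0, 0], "slide": [0, 0, 4], "hand": 0.3}]}}

```text
clock: 13.95
tool_pos: [646.4, -187.5, 3.7]
orientation: [[-0.031, 1.0, -0.001], [1.0, 0.031, 0.001], [0.001, -0.001, -1.0]]
wrist_force: [0.7, -0.5, -2.1]
grip_width: 0.416
grip_force: 30.0
```

{"api": "step_arm", "payload": {"motion": [{"dr": [0, 0, 0], "slide": [0, 0, 0.8], "hand": 0.3}, {"dr": [0, 0, 0], "slide": [0, 0, 0.8], "hand": 0.3}, {"dr": [0, 0, 0], "slide": [0, 0, 0.8], "hand": 0.3}, {"dr": [0, 0, 0], "slide": [0, 0, 0.8], "hand": 0.3}, {"dr": [0, 0, 0], "slide": [0, 0, 0], "hand": 0.3}, {"dr": [0, 0, 0], "slide": [0, 0, 0], "hand": 0.3}, {"dr": [0, 0, 0], "slide": [0, 0, 0], "hand": 0.3}, {"dr": [0, 0, 0], "slide": [0, 0, 0], "hand": 0.3}]}}

```text
clock: 14.62
tool_pos: [646.9, -187.7, 2.2]
orientation: [[-0.031, 1.0, 0.0], [1.0, 0.031, 0.0], [-0.0, 0.0, -1.0]]
wrist_force: [0.2, -0.4, -1.3]
grip_width: 0.417
grip_force: 30.0
```

{"api": "step_arm", "payload": {"motion": [{"dr": [0, 0, 0], "slide": [0, 0, 0.6], "hand": 0.3}, {"dr": [0, 0, 0], "slide": [0, 0, 0.6], "hand": 0.3}, {"dr": [0, 0, 0], "slide": [0, 0, 0.6], "hand": 0.3}, {"dr": [0, 0, 0], "slide": [0, 0, 0.6], "hand": 0.3}, {"dr": [0, 0, 0], "slide": [0, 0, 0], "hand": 0.3}, {"dr": [0, 0, 0], "slide": [0, 0, 0], "hand": 0.3}, {"dr": [0, 0, 0], "slide": [0, 0, 0], "hand": 0.3}, {"dr": [0, 0, 0], "slide": [0, 0, 0], "hand": 0.3}]}}

```text
clock: 15.28
tool_pos: [646.9, -187.6, -0.4]
orientation: [[-0.031, 1.0, 0.0], [1.0, 0.031, 0.0], [0.0, 0.0, -1.0]]
wrist_force: [0.1, -0.9, -1.1]
grip_width: 0.417
grip_force: 30.0
```

{"api": "step_arm", "payload": {"motion": [{"dr": [0, 0, 0], "slide": [0, 0, 0.4], "hand": 0.3}, {"dr": [0, 0, 0], "slide": [0, 0, 0.4], "hand": 0.3}, {"dr": [0, 0, 0], "slide": [0, 0, 0.4], "hand": 0.3}, {"dr": [0, 0, 0], "slide": [0, 0, 0], "hand": 0.3}, {"dr": [0, 0, 0], "slide": [0, 0, 0], "hand": 0.3}, {"dr": [0, 0, 0], "slide": [0, 0, 0], "hand": 0.3}, {"dr": [0, 0, 0], "slide": [0, 0, 0], "hand": 0.3}, {"dr": [0, 0, 0], "slide": [0, 0, 0], "hand": 0.3}]}}

```text
clock: 15.95
tool_pos: [646.9, -187.7, -0.6]
orientation: [[-0.031, 1.0, 0.0], [1.0, 0.031, -0.0], [-0.0, 0.0, -1.0]]
wrist_force: [-3.0, 1.9, 8.2]
grip_width: 0.415
grip_force: 30.0
```

{"api": "step_arm", "payload": {"motion": [{"dr": [0, 0, 0], "slide": [0, 0, -0.5], "hand": 0.45}, {"dr": [0, 0, 0], "slide": [0, 0, 0], "hand": 0.5}, {"dr": [0, 0, 0], "slide": [0, 0, 0], "hand": 0.6}, {"dr": [0, 0, 0], "slide": [0, 0, 0], "hand": 0.75}, {"dr": [0, 0, 0], "slide": [0, 0, 0], "hand": 0.75}, {"dr": [0, 0, 0], "slide": [0, 0, 0], "hand": 0.75}, {"dr": [0, 0, 0], "slide": [0, 0, 0], "hand": 0.75}, {"dr": [0, 0, 0], "slide": [0, 0, 0], "hand": 0.75}]}}

```text
clock: 16.62
tool_pos: [646.8, -187.7, -1.2]
orientation: [[-0.031, 1.0, -0.0], [1.0, 0.031, 0.0], [0.0, -0.0, -1.0]]
wrist_force: [-0.4, 0.1, -0.3]
grip_width: 0.751
grip_force: 0.0
```

{"api": "step_arm", "payload": {"motion": [{"dr": [0, 0, 0], "slide": [0, 0, -5], "hand": 0.75}, {"dr": [0, 0, 0], "slide": [0, 0, -10], "hand": 0.75}, {"dr": [0, 0, 0], "slide": [0, 0, -15], "hand": 0.75}, {"dr": [0, 0, 0], "slide": [0, 0, -15], "hand": 0.75}, {"dr": [0, 0, 0], "slide": [0, 0, -15], "hand": 0.75}, {"dr": [0, 0, 0], "slide": [0, 0, -12], "hand": 0.75}, {"dr": [0, 0, 0], "slide": [10, -6, -8], "hand": 0.75}, {"dr": [0, 0, 0], "slide": [20, -11, -3], "hand": 0.75}]}}

```text
clock: 17.28
tool_pos: [629.5, -159.1, 83.5]
orientation: [[-0.029, 1.0, 0.003], [1.0, 0.029, -0.001], [-0.001, 0.003, -1.0]]
wrist_force: [0.1, 0.1, -0.5]
grip_width: 0.751
grip_force: 0.0
```

{"api": "step_arm", "payload": {"motion": [{"dr": [0, 0, 0], "slide": [30, -16, 0], "hand": 0.8}, {"dr": [0, 0, 0], "slide": [30, -16, 0], "hand": 0.8}, {"dr": [0, 0, 0], "slide": [30, -16, 0], "hand": 0.8}, {"dr": [0, 0, 0], "slide": [30, -16, 0], "hand": 0.8}, {"dr": [0, 0, 0], "slide": [30, -16, 0], "hand": 0.8}, {"dr": [0, 0, 0], "slide": [30, -16, 0], "hand": 0.8}, {"dr": [0, 0, 0], "slide": [30, -16, 0], "hand": 0.8}, {"dr": [0, 0, 0], "slide": [27, -16, 0], "hand": 0.8}]}}

```text
clock: 17.95
tool_pos: [491.8, 76.5, 82.3]
orientation: [[-0.031, 1.0, -0.0], [1.0, 0.031, 0.0], [0.0, 0.0, -1.0]]
wrist_force: [0.2, -0.4, -0.5]
grip_width: 0.806
grip_force: 0.0
```

{"api": "step_arm", "payload": {"motion": [{"dr": [0, 0, 0], "slide": [20, -11, 0], "hand": 0.8}, {"dr": [0, 0, 0], "slide": [10, -5, 0], "hand": 0.8}, {"dr": [0, 0, 0], "slide": [0, 0, 0], "hand": 0.8}, {"dr": [0, 0, 0], "slide": [0, 0, 0], "hand": 0.8}, {"dr": [0, 0, 0], "slide": [0, 0, 0], "hand": 0.8}, {"dr": [0, 0, 0], "slide": [0, 0, 0], "hand": 0.8}, {"dr": [0, 0, 0], "slide": [0, 0, 0], "hand": 0.8}, {"dr": [0, 0, 0], "slide": [0, 0, 0], "hand": 0.8}]}}

```text
clock: 18.62
tool_pos: [477.0, 103.5, 81.8]
orientation: [[-0.03, 1.0, -0.0], [1.0, 0.03, 0.0], [0.0, -0.0, -1.0]]
wrist_force: [-0.1, -0.2, -0.0]
grip_width: 0.798
grip_force: 0.0
```

```bash
python3 - <<'E'
from h import *
robot.capture('wrist');m=wristmodel();s=robot.sense();print(s['tool_pos'],s['grip_width'])
for d in robot.outline_of('wrist','lens_blue')[:4]:
    p,e=fitm(d['mask'],m,LENS,(476.,104.),13);print(round(d['confidence'],2),d['bbox'],p,e)
t=robot.capture('top');tm=robot.camera_model('top')
for d in robot.outline_of('top','lens_yellow')[:2]:
    print('yellow',round(d['confidence'],2),d['bbox'],fitm(d['mask'],tm,LENS,(647.,-187.),10))
cv2.imwrite('pics/t2.png',t[:,:,::-1])
E
```

```text
[476.96997162 103.63958452  81.8143803 ] 0.8015565789578695
0.94 [291.1, 209.8, 69.5, 81.7] [476.29808777 104.08911077] 0.5773686891800215
0.83 [131.6, 174.8, 82.2, 73.4] [387.40632685 127.35140652] 2.736744194107186
0.61 [453.4, 90.3, 94.7, 71.9] [570.15570678 178.76624375] 3.030875968650401
0.59 [158.7, 303.7, 38.5, 37.6] [396.21972947  55.93004015] 28.902141141583574
yellow 0.91 [409.2, 151.7, 33.2, 31.3] (array([ 648.04529156, -186.8357148 ]), np.float64(0.2708926185351231))
```

{"api": "step_arm", "payload": {"motion": [{"dr": [0, 0, 0], "slide": [0.3, -0.5, 10], "hand": 0.8}, {"dr": [0, 0, 0], "slide": [0, 0, 14], "hand": 0.8}, {"dr": [0, 0, 0], "slide": [0, 0, 14], "hand": 0.8}, {"dr": [0, 0, 0], "slide": [0, 0, 14], "hand": 0.8}, {"dr": [0, 0, 0], "slide": [0, 0, 12], "hand": 0.8}, {"dr": [0, 0, 0], "slide": [0, 0, 8], "hand": 0.8}, {"dr": [0, 0, 0], "slide": [0, 0, 5], "hand": 0.8}, {"dr": [0, 0, 0], "slide": [0, 0, 3], "hand": 0.8}]}}

```text
clock: 19.48
tool_pos: [476.2, 104.5, 1.5]
orientation: [[-0.031, 1.0, -0.0], [1.0, 0.031, 0.0], [0.0, -0.0, -1.0]]
wrist_force: [0.4, 0.1, 0.4]
grip_width: 0.804
grip_force: 0.0
```

{"api": "step_arm", "payload": {"motion": [{"dr": [0, 0, 0], "slide": [0, 0, 0], "hand": 0.6}, {"dr": [0, 0, 0], "slide": [0, 0, 0], "hand": 0.5}, {"dr": [0, 0, 0], "slide": [0, 0, 0], "hand": 0.45}, {"dr": [0, 0, 0], "slide": [0, 0, 0], "hand": 0.4}, {"dr": [0, 0, 0], "slide": [0, 0, 0], "hand": 0.3}, {"dr": [0, 0, 0], "slide": [0, 0, 0], "hand": 0.3}, {"dr": [0, 0, 0], "slide": [0, 0, 0], "hand": 0.3}, {"dr": [0, 0, 0], "slide": [0, 0, 0], "hand": 0.3}]}}

```text
clock: 20.15
tool_pos: [476.3, 104.5, 2.2]
orientation: [[-0.031, 1.0, 0.0], [1.0, 0.031, 0.0], [0.0, 0.0, -1.0]]
wrist_force: [-0.6, 0.5, 3.9]
grip_width: 0.414
grip_force: 30.0
```

View pics/t2.png

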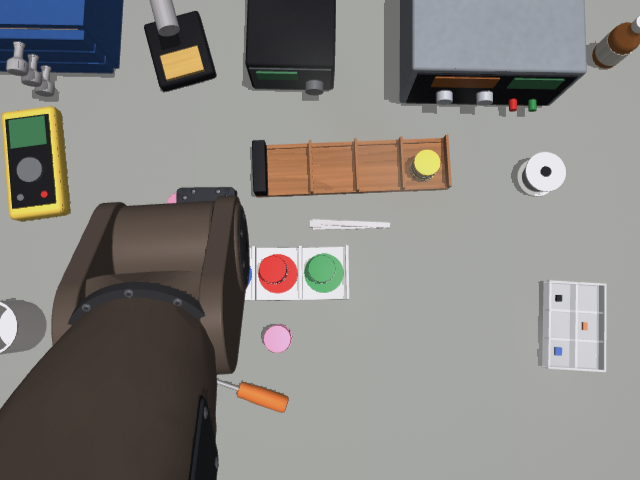

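Yellow stands upright in the rack's far bay at (427, 163), and blue is gripped at 30 N. Next is bay -35.

{"api": "step_arm", "payload": {"motion": [{"dr": [0, 0, 0], "slide": [0, 0, -4], "hand": 0.3}, {"dr": [0, 0, 0], "slide": [0, 0, -6], "hand": 0.3}, {"dr": [0, 0, 0], "slide": [0, 0, -12], "hand": 0.3}, {"dr": [0, 0, 0], "slide": [0, 0, -12], "hand": 0.3}, {"dr": [0, 0, 0], "slide": [0, 0, -12], "hand": 0.3}, {"dr": [0, 0, 0], "slide": [0, 0, -12], "hand": 0.3}, {"dr": [0, 0, 0], "slide": [0, 0, -12], "hand": 0.3}, {"dr": [0, 0, 0], "slide": [0, 0, -12], "hand": 0.3}]}}

```text
clock: 20.82
tool_pos: [476.1, 104.5, 85.0]
orientation: [[-0.031, 1.0, 0.0], [1.0, 0.031, 0.0], [0.0, 0.0, -1.0]]
wrist_force: [0.7, 0.1, -1.1]
grip_width: 0.414
grip_force: 30.0
```

{"api": "step_arm", "payload": {"motion": [{"dr": [0, 0, 0], "slide": [-8, 6, 0], "hand": 0.3}, {"dr": [0, 0, 0], "slide": [-16, 11, 0], "hand": 0.3}, {"dr": [0, 0, 0], "slide": [-24, 17, 0], "hand": 0.3}, {"dr": [0, 0, 0], "slide": [-24, 17, 0], "hand": 0.3}, {"dr": [0, 0, 0], "slide": [-24, 17, 0], "hand": 0.3}, {"dr": [0, 0, 0], "slide": [-24, 17, 0], "hand": 0.3}, {"dr": [0, 0, 0], "slide": [-24, 17, 0], "hand": 0.3}, {"dr": [0, 0, 0], "slide": [-24, 17, 0], "hand": 0.3}]}}

```text
clock: 21.48
tool_pos: [601.1, -61.8, 83.3]
orientation: [[-0.031, 1.0, -0.001], [1.0, 0.031, 0.0], [0.0, -0.001, -1.0]]
wrist_force: [1.0, -0.1, -1.0]
grip_width: 0.418
grip_force: 30.0
```

{"api": "step_arm", "payload": {"motion": [{"dr": [0, 0, 0], "slide": [-24, 17, 0], "hand": 0.3}, {"dr": [0, 0, 0], "slide": [-18, 13, 0], "hand": 0.3}, {"dr": [0, 0, 0], "slide": [-12, 9, 0], "hand": 0.3}, {"dr": [0, 0, 0], "slide": [-6.5, 5, 0], "hand": 0.3}, {"dr": [0, 0, 0], "slide": [0, 0, 0], "hand": 0.3}, {"dr": [0, 0, 0], "slide": [0, 0, 0], "hand": 0.3}, {"dr": [0, 0, 0], "slide": [0, 0, 0], "hand": 0.3}, {"dr": [0, 0, 0], "slide": [0, 0, 0], "hand": 0.3}]}}

```text
clock: 22.15
tool_pos: [645.7, -118.0, 84.0]
orientation: [[-0.032, 0.999, -0.0], [0.999, 0.032, 0.0], [0.0, -0.0, -1.0]]
wrist_force: [-0.4, 0.1, -1.4]
grip_width: 0.416
grip_force: 30.0
```

{"api": "step_arm", "payload": {"motion": [{"dr": [0, 0, 0], "slide": [-0.7, 0.5, 10], "hand": 0.3}, {"dr": [0, 0, 0], "slide": [0, 0, 14], "hand": 0.3}, {"dr": [0, 0, 0], "slide": [0, 0, 14], "hand": 0.3}, {"dr": [0, 0, 0], "slide": [0, 0, 14], "hand": 0.3}, {"dr": [0, 0, 0], "slide": [0, 0, 12], "hand": 0.3}, {"dr": [0, 0, 0], "slide": [0, 0, 9], "hand": 0.3}, {"dr": [0, 0, 0], "slide": [0, 0, 6], "hand": 0.3}, {"dr": [0, 0, 0], "slide": [0, 0, 2.5], "hand": 0.3}]}}

```text
clock: 22.82
tool_pos: [646.4, -119.3, 1.4]
orientation: [[-0.031, 1.0, -0.001], [1.0, 0.031, 0.0], [0.0, -0.001, -1.0]]
wrist_force: [0.6, -0.5, -1.5]
grip_width: 0.415
grip_force: 30.0
```

{"api": "step_arm", "payload": {"motion": [{"dr": [0, 0, 0], "slide": [0, 0, 0.5], "hand": 0.3}, {"dr": [0, 0, 0], "slide": [0, 0, 0.5], "hand": 0.3}, {"dr": [0, 0, 0], "slide": [0, 0, 0.5], "hand": 0.3}, {"dr": [0, 0, 0], "slide": [0, 0, 0.5], "hand": 0.3}, {"dr": [0, 0, 0], "slide": [0, 0, 0.4], "hand": 0.3}, {"dr": [0, 0, 0], "slide": [0, 0, 0], "hand": 0.3}, {"dr": [0, 0, 0], "slide": [0, 0, 0], "hand": 0.3}, {"dr": [0, 0, 0], "slide": [0, 0, 0], "hand": 0.3}]}}

```text
clock: 23.48
tool_pos: [646.8, -119.5, 0.1]
orientation: [[-0.031, 1.0, 0.0], [1.0, 0.031, 0.0], [0.0, 0.0, -1.0]]
wrist_force: [-0.3, -0.4, -1.8]
grip_width: 0.414
grip_force: 30.0
```

{"api": "step_arm", "payload": {"motion": [{"dr": [0, 0, 0], "slide": [0, 0, 0.4], "hand": 0.3}, {"dr": [0, 0, 0], "slide": [0, 0, 0.4], "hand": 0.3}, {"dr": [0, 0, 0], "slide": [0, 0, 0.4], "hand": 0.3}, {"dr": [0, 0, 0], "slide": [0, 0, 0.3], "hand": 0.3}, {"dr": [0, 0, 0], "slide": [0, 0, 0], "hand": 0.3}, {"dr": [0, 0, 0], "slide": [0, 0, 0], "hand": 0.3}, {"dr": [0, 0, 0], "slide": [0, 0, 0], "hand": 0.3}, {"dr": [0, 0, 0], "slide": [0, 0, 0], "hand": 0.3}]}}

```text
clock: 24.15
tool_pos: [646.8, -119.6, -0.8]
orientation: [[-0.031, 1.0, 0.0], [1.0, 0.031, -0.0], [-0.0, 0.0, -1.0]]
wrist_force: [-2.4, 1.4, 5.9]
grip_width: 0.413
grip_force: 30.0
```

{"api": "step_arm", "payload": {"motion": [{"dr": [0, 0, 0], "slide": [0, 0, -0.5], "hand": 0.45}, {"dr": [0, 0, 0], "slide": [0, 0, 0], "hand": 0.5}, {"dr": [0, 0, 0], "slide": [0, 0, 0], "hand": 0.6}, {"dr": [0, 0, 0], "slide": [0, 0, 0], "hand": 0.75}, {"dr": [0, 0, 0], "slide": [0, 0, 0], "hand": 0.75}, {"dr": [0, 0, 0], "slide": [0, 0, 0], "hand": 0.75}, {"dr": [0, 0, 0], "slide": [0, 0, 0], "hand": 0.75}, {"dr": [0, 0, 0], "slide": [0, 0, 0], "hand": 0.75}]}}

```text
clock: 24.82
tool_pos: [646.7, -119.5, -1.0]
orientation: [[-0.031, 1.0, -0.0], [1.0, 0.031, 0.0], [0.0, -0.0, -1.0]]
wrist_force: [0.2, -0.3, -0.1]
grip_width: 0.745
grip_force: 0.0
```

{"api": "step_arm", "payload": {"motion": [{"dr": [0, 0, 0], "slide": [0, 0, -5], "hand": 0.75}, {"dr": [0, 0, 0], "slide": [0, 0, -10], "hand": 0.75}, {"dr": [0, 0, 0], "slide": [0, 0, -15], "hand": 0.75}, {"dr": [0, 0, 0], "slide": [0, 0, -15], "hand": 0.75}, {"dr": [0, 0, 0], "slide": [0, 0, -15], "hand": 0.75}, {"dr": [0, 0, 0], "slide": [0, 0, -12], "hand": 0.75}, {"dr": [0, 0, 0], "slide": [6, -6, -8], "hand": 0.75}, {"dr": [0, 0, 0], "slide": [12, -12, -3], "hand": 0.75}]}}

```text
clock: 25.48
tool_pos: [629.0, -102.7, 83.7]
orientation: [[-0.03, 1.0, 0.003], [1.0, 0.03, -0.001], [-0.001, 0.003, -1.0]]
wrist_force: [0.1, -0.4, -0.3]
grip_width: 0.75
grip_force: 0.0
```

{"api": "step_arm", "payload": {"motion": [{"dr": [0, 0, 0], "slide": [20, -20, 0], "hand": 0.8}, {"dr": [0, 0, 0], "slide": [20, -20, 0], "hand": 0.8}, {"dr": [0, 0, 0], "slide": [20, -20, 0], "hand": 0.8}, {"dr": [0, 0, 0], "slide": [20, -20, 0], "hand": 0.8}, {"dr": [0, 0, 0], "slide": [20, -20, 0], "hand": 0.8}, {"dr": [0, 0, 0], "slide": [20, -20, 0], "hand": 0.8}, {"dr": [0, 0, 0], "slide": [15, -13, 0], "hand": 0.8}, {"dr": [0, 0, 0], "slide": [9.5, -8, 0], "hand": 0.8}]}}

```text
clock: 26.15
tool_pos: [480.6, 39.4, 82.4]
orientation: [[-0.032, 0.999, -0.001], [0.999, 0.032, 0.0], [0.0, -0.001, -1.0]]
wrist_force: [0.7, -1.0, 0.1]
grip_width: 0.799
grip_force: 0.0
```

{"api": "step_arm", "payload": {"motion": [{"dr": [0, 0, 0], "slide": [0, 0, 0], "hand": 0.8}, {"dr": [0, 0, 0], "slide": [0, 0, 0], "hand": 0.8}, {"dr": [0, 0, 0], "slide": [0, 0, 0], "hand": 0.8}, {"dr": [0, 0, 0], "slide": [0, 0, 0], "hand": 0.8}, {"dr": [0, 0, 0], "slide": [0, 0, 0], "hand": 0.8}, {"dr": [0, 0, 0], "slide": [0, 0, 0], "hand": 0.8}, {"dr": [0, 0, 0], "slide": [0, 0, 0], "hand": 0.8}, {"dr": [0, 0, 0], "slide": [0, 0, 0], "hand": 0.8}]}}

```text
clock: 26.82
tool_pos: [482.9, 37.8, 81.9]
orientation: [[-0.031, 1.0, -0.0], [1.0, 0.031, 0.0], [0.0, -0.0, -1.0]]
wrist_force: [-0.4, 0.4, -0.6]
grip_width: 0.799
grip_force: 0.0
```

```bash
python3 - <<'E'
from h import *
robot.capture('wrist');m=wristmodel();s=robot.sense();print(s['tool_pos'],s['grip_width'])
for d in robot.outline_of('wrist','lens_red')[:2]:
    p,e=fitm(d['mask'],m,LENS,(483.,37.),13);print(round(d['confidence'],2),d['bbox'],p,e)
t=robot.capture('top');tm=robot.camera_model('top')
for k,w in (('yellow',(647.,-187.)),('blue',(647,-119.))):
  for d in robot.outline_of('top','lens_'+k)[:4]:
    print(k,round(d['confidence'],2),d['bbox'],fitm(d['mask'],tm,LENS,w,10))
E
```

```text
[482.81777893  37.79929385  81.93791114] 0.8017238657743853
0.71 [293.7, 212.5, 68.7, 79.7] [482.98254944  37.46726266] 0.5363114891670663
yellow 0.78 [409.9, 149.8, 32.0, 32.9] (array([ 647.82764236, -186.82373103]), np.float64(0.32447107824584714))
blue 0.82 [367.8, 148.0, 27.5, 33.5] (array([ 647.46537105, -119.47713697]), np.float64(0.4079663272095043))
blue 0.47 [168.9, 194.8, 7.3, 12.2] (array([578.91169671, 181.25931034]), np.float64(12.524738517745652))
```

{"api": "step_arm", "payload": {"motion": [{"dr": [0, 0, 0], "slide": [0, 0, 10], "hand": 0.8}, {"dr": [0, 0, 0], "slide": [0, 0, 14], "hand": 0.8}, {"dr": [0, 0, 0], "slide": [0, 0, 14], "hand": 0.8}, {"dr": [0, 0, 0], "slide": [0, 0, 14], "hand": 0.8}, {"dr": [0, 0, 0], "slide": [0, 0, 12], "hand": 0.8}, {"dr": [0, 0, 0], "slide": [0, 0, 8], "hand": 0.8}, {"dr": [0, 0, 0], "slide": [0, 0, 5], "hand": 0.8}, {"dr": [0, 0, 0], "slide": [0, 0, 3], "hand": 0.8}]}}

```text
clock: 27.73
tool_pos: [482.7, 38.0, 1.6]
orientation: [[-0.031, 1.0, -0.0], [1.0, 0.031, 0.0], [0.0, -0.0, -1.0]]
wrist_force: [-0.7, 0.2, 0.2]
grip_width: 0.801
grip_force: 0.0
```

{"api": "step_arm", "payload": {"motion": [{"dr": [0, 0, 0], "slide": [0, 0, 0], "hand": 0.6}, {"dr": [0, 0, 0], "slide": [0, 0, 0], "hand": 0.5}, {"dr": [0, 0, 0], "slide": [0, 0, 0], "hand": 0.45}, {"dr": [0, 0, 0], "slide": [0, 0, 0], "hand": 0.4}, {"dr": [0, 0, 0], "slide": [0, 0, 0], "hand": 0.3}, {"dr": [0, 0, 0], "slide": [0, 0, 0], "hand": 0.3}, {"dr": [0, 0, 0], "slide": [0, 0, 0], "hand": 0.3}, {"dr": [0, 0, 0], "slide": [0, 0, 0], "hand": 0.3}]}}

```text
clock: 28.4
tool_pos: [483.0, 37.9, 2.3]
orientation: [[-0.031, 1.0, 0.001], [1.0, 0.031, 0.0], [0.0, 0.001, -1.0]]
wrist_force: [0.2, 1.0, 3.5]
grip_width: 0.412
grip_force: 30.0
```

{"api": "step_arm", "payload": {"motion": [{"dr": [0, 0, 0], "slide": [0, 0, -4], "hand": 0.3}, {"dr": [0, 0, 0], "slide": [0, 0, -6], "hand": 0.3}, {"dr": [0, 0, 0], "slide": [0, 0, -12], "hand": 0.3}, {"dr": [0, 0, 0], "slide": [0, 0, -12], "hand": 0.3}, {"dr": [0, 0, 0], "slide": [0, 0, -12], "hand": 0.3}, {"dr": [0, 0, 0], "slide": [0, 0, -12], "hand": 0.3}, {"dr": [0, 0, 0], "slide": [0, 0, -12], "hand": 0.3}, {"dr": [0, 0, 0], "slide": [0, 0, -12], "hand": 0.3}]}}

```text
clock: 29.07
tool_pos: [482.6, 38.0, 85.1]
orientation: [[-0.031, 1.0, 0.0], [1.0, 0.031, 0.0], [0.0, 0.0, -1.0]]
wrist_force: [-0.2, -0.4, -1.8]
grip_width: 0.412
grip_force: 30.0
```

{"api": "step_arm", "payload": {"motion": [{"dr": [0, 0, 0], "slide": [-5, 8, 0], "hand": 0.3}, {"dr": [0, 0, 0], "slide": [-9, 16, 0], "hand": 0.3}, {"dr": [0, 0, 0], "slide": [-12, 21, 0], "hand": 0.3}, {"dr": [0, 0, 0], "slide": [-12, 21, 0], "hand": 0.3}, {"dr": [0, 0, 0], "slide": [-12, 21, 0], "hand": 0.3}, {"dr": [0, 0, 0], "slide": [-12, 21, 0], "hand": 0.3}, {"dr": [0, 0, 0], "slide": [-12, 21, 0], "hand": 0.3}, {"dr": [0, 0, 0], "slide": [-8, 15, 0], "hand": 0.3}]}}

```text
clock: 29.73
tool_pos: [631.1, -41.1, 83.3]
orientation: [[-0.03, 1.0, 0.0], [1.0, 0.03, -0.0], [-0.0, 0.0, -1.0]]
wrist_force: [-0.8, 0.2, -0.6]
grip_width: 0.414
grip_force: 30.0
```

{"api": "step_arm", "payload": {"motion": [{"dr": [0, 0, 0], "slide": [-6, 10, 0], "hand": 0.3}, {"dr": [0, 0, 0], "slide": [-3.6, 5.4, 0], "hand": 0.3}, {"dr": [0, 0, 0], "slide": [0, 0, 0], "hand": 0.3}, {"dr": [0, 0, 0], "slide": [0, 0, 0], "hand": 0.3}, {"dr": [0, 0, 0], "slide": [0, 0, 0], "hand": 0.3}, {"dr": [0, 0, 0], "slide": [0, 0, 0], "hand": 0.3}, {"dr": [0, 0, 0], "slide": [0, 0, 0], "hand": 0.3}, {"dr": [0, 0, 0], "slide": [0, 0, 0], "hand": 0.3}]}}

```text
clock: 30.4
tool_pos: [644.8, -48.4, 84.2]
orientation: [[-0.031, 1.0, 0.0], [1.0, 0.031, 0.0], [0.0, 0.0, -1.0]]
wrist_force: [-0.5, -0.4, -1.4]
grip_width: 0.414
grip_force: 30.0
```

{"api": "step_arm", "payload": {"motion": [{"dr": [0, 0, 0], "slide": [0, 0, 10], "hand": 0.3}, {"dr": [0, 0, 0], "slide": [0, 0, 14], "hand": 0.3}, {"dr": [0, 0, 0], "slide": [0, 0, 14], "hand": 0.3}, {"dr": [0, 0, 0], "slide": [0, 0, 14], "hand": 0.3}, {"dr": [0, 0, 0], "slide": [0, 0, 12], "hand": 0.3}, {"dr": [0, 0, 0], "slide": [0, 0, 9], "hand": 0.3}, {"dr": [0, 0, 0], "slide": [0, 0, 6], "hand": 0.3}, {"dr": [0, 0, 0], "slide": [0, 0, 2.5], "hand": 0.3}]}}

```text
clock: 31.07
tool_pos: [644.6, -48.6, 1.4]
orientation: [[-0.031, 1.0, -0.001], [1.0, 0.031, 0.0], [0.0, -0.001, -1.0]]
wrist_force: [0.9, -1.1, -1.4]
grip_width: 0.417
grip_force: 30.0
```

{"api": "step_arm", "payload": {"motion": [{"dr": [0, 0, 0], "slide": [0, 0, 0.6], "hand": 0.3}, {"dr": [0, 0, 0], "slide": [0, 0, 0.5], "hand": 0.3}, {"dr": [0, 0, 0], "slide": [0, 0, 0.5], "hand": 0.3}, {"dr": [0, 0, 0], "slide": [0, 0, 0.5], "hand": 0.3}, {"dr": [0, 0, 0], "slide": [0, 0, 0.5], "hand": 0.3}, {"dr": [0, 0, 0], "slide": [0, 0, 0], "hand": 0.3}, {"dr": [0, 0, 0], "slide": [0, 0, 0], "hand": 0.3}, {"dr": [0, 0, 0], "slide": [0, 0, 0], "hand": 0.3}]}}

```text
clock: 31.73
tool_pos: [645.0, -48.7, 0.1]
orientation: [[-0.031, 1.0, 0.0], [1.0, 0.031, 0.0], [0.0, 0.0, -1.0]]
wrist_force: [0.2, -0.4, -1.0]
grip_width: 0.417
grip_force: 30.0
```

{"api": "step_arm", "payload": {"motion": [{"dr": [0, 0, 0], "slide": [0, 0, 0.4], "hand": 0.3}, {"dr": [0, 0, 0], "slide": [0, 0, 0.4], "hand": 0.3}, {"dr": [0, 0, 0], "slide": [0, 0, 0.4], "hand": 0.3}, {"dr": [0, 0, 0], "slide": [0, 0, 0.2], "hand": 0.3}, {"dr": [0, 0, 0], "slide": [0, 0, 0], "hand": 0.3}, {"dr": [0, 0, 0], "slide": [0, 0, 0], "hand": 0.3}, {"dr": [0, 0, 0], "slide": [0, 0, 0], "hand": 0.3}, {"dr": [0, 0, 0], "slide": [0, 0, 0], "hand": 0.3}]}}

```text
clock: 32.4
tool_pos: [645.0, -48.7, -0.7]
orientation: [[-0.031, 1.0, 0.0], [1.0, 0.031, -0.0], [-0.0, 0.0, -1.0]]
wrist_force: [-2.3, -0.3, 6.8]
grip_width: 0.413
grip_force: 30.0
```

{"api": "step_arm", "payload": {"motion": [{"dr": [0, 0, 0], "slide": [0, 0, -0.5], "hand": 0.45}, {"dr": [0, 0, 0], "slide": [0, 0, 0], "hand": 0.5}, {"dr": [0, 0, 0], "slide": [0, 0, 0], "hand": 0.6}, {"dr": [0, 0, 0], "slide": [0, 0, 0], "hand": 0.75}, {"dr": [0, 0, 0], "slide": [0, 0, 0], "hand": 0.75}, {"dr": [0, 0, 0], "slide": [0, 0, 0], "hand": 0.75}, {"dr": [0, 0, 0], "slide": [0, 0, 0], "hand": 0.75}, {"dr": [0, 0, 0], "slide": [0, 0, 0], "hand": 0.75}]}}

```text
clock: 33.07
tool_pos: [644.9, -48.6, -1.0]
orientation: [[-0.031, 1.0, -0.0], [1.0, 0.031, 0.0], [0.0, -0.0, -1.0]]
wrist_force: [0.5, -0.2, 0.6]
grip_width: 0.745
grip_force: 0.0
```

{"api": "step_arm", "payload": {"motion": [{"dr": [0, 0, 0], "slide": [0, 0, -5], "hand": 0.75}, {"dr": [0, 0, 0], "slide": [0, 0, -10], "hand": 0.75}, {"dr": [0, 0, 0], "slide": [0, 0, -15], "hand": 0.75}, {"dr": [0, 0, 0], "slide": [0, 0, -15], "hand": 0.75}, {"dr": [0, 0, 0], "slide": [0, 0, -15], "hand": 0.75}, {"dr": [0, 0, 0], "slide": [0, 0, -12], "hand": 0.75}, {"dr": [0, 0, 0], "slide": [1, -6, -8], "hand": 0.75}, {"dr": [0, 0, 0], "slide": [1.7, -12, -3], "hand": 0.75}]}}

```text
clock: 33.73
tool_pos: [627.6, -46.7, 83.7]
orientation: [[-0.031, 1.0, 0.003], [1.0, 0.031, -0.0], [-0.0, 0.003, -1.0]]
wrist_force: [-0.7, -0.1, -0.5]
grip_width: 0.751
grip_force: 0.0
```

{"api": "step_arm", "payload": {"motion": [{"dr": [0, 0, 0], "slide": [2.5, -20, 0], "hand": 0.8}, {"dr": [0, 0, 0], "slide": [2.5, -20, 0], "hand": 0.8}, {"dr": [0, 0, 0], "slide": [2.5, -20, 0], "hand": 0.8}, {"dr": [0, 0, 0], "slide": [2.5, -20, 0], "hand": 0.8}, {"dr": [0, 0, 0], "slide": [2.5, -20, 0], "hand": 0.8}, {"dr": [0, 0, 0], "slide": [2.5, -20, 0], "hand": 0.8}, {"dr": [0, 0, 0], "slide": [2, -13, 0], "hand": 0.8}, {"dr": [0, 0, 0], "slide": [1, -8, 0], "hand": 0.8}]}}

```text
clock: 34.4
tool_pos: [483.5, -32.6, 82.3]
orientation: [[-0.031, 1.0, -0.001], [1.0, 0.031, 0.0], [0.0, -0.001, -1.0]]
wrist_force: [0.7, -0.5, -0.2]
grip_width: 0.803
grip_force: 0.0
```

{"api": "step_arm", "payload": {"motion": [{"dr": [0, 0, 0], "slide": [0, 0, 0], "hand": 0.8}, {"dr": [0, 0, 0], "slide": [0, 0, 0], "hand": 0.8}, {"dr": [0, 0, 0], "slide": [0, 0, 0], "hand": 0.8}, {"dr": [0, 0, 0], "slide": [0, 0, 0], "hand": 0.8}, {"dr": [0, 0, 0], "slide": [0, 0, 0], "hand": 0.8}, {"dr": [0, 0, 0], "slide": [0, 0, 0], "hand": 0.8}, {"dr": [0, 0, 0], "slide": [0, 0, 0], "hand": 0.8}, {"dr": [0, 0, 0], "slide": [0, 0, 0], "hand": 0.8}]}}

```text
clock: 35.07
tool_pos: [485.4, -32.9, 81.9]
orientation: [[-0.031, 1.0, -0.0], [1.0, 0.031, 0.0], [0.0, -0.0, -1.0]]
wrist_force: [-0.2, -0.5, -0.5]
grip_width: 0.799
grip_force: 0.0
```

```bash
python3 - <<'E'
from h import *
robot.capture('wrist');m=wristmodel();s=robot.sense();print(s['tool_pos'],s['grip_width'])
for d in robot.outline_of('wrist','lens_green')[:2]:
    p,e=fitm(d['mask'],m,LENS,(485.,-33.),13);print(round(d['confidence'],2),d['bbox'],p,e)
t=robot.capture('top');tm=robot.camera_model('top')
for d in robot.outline_of('top','lens_red')[:2]:
    print('red',round(d['confidence'],2),d['bbox'],fitm(d['mask'],tm,LENS,(645.,-48.),10))
E
```

```text
[485.41732475 -32.89612912  81.95294764] 0.7972259571695289
0.95 [290.3, 212.5, 70.1, 85.5] [485.20118568 -33.65473637] 0.6690667862142834
red 0.73 [324.0, 148.4, 23.8, 33.0] (array([645.92894099, -48.80336322]), np.float64(0.7018989076609087))
```

{"api": "step_arm", "payload": {"motion": [{"dr": [0, 0, 0], "slide": [-0.5, 0, 10], "hand": 0.8}, {"dr": [0, 0, 0], "slide": [0, 0, 14], "hand": 0.8}, {"dr": [0, 0, 0], "slide": [0, 0, 14], "hand": 0.8}, {"dr": [0, 0, 0], "slide": [0, 0, 14], "hand": 0.8}, {"dr": [0, 0, 0], "slide": [0, 0, 12], "hand": 0.8}, {"dr": [0, 0, 0], "slide": [0, 0, 8], "hand": 0.8}, {"dr": [0, 0, 0], "slide": [0, 0, 5], "hand": 0.8}, {"dr": [0, 0, 0], "slide": [0, 0, 3], "hand": 0.8}]}}

```text
clock: 35.93
tool_pos: [485.3, -33.4, 1.6]
orientation: [[-0.031, 1.0, -0.0], [1.0, 0.031, 0.0], [0.0, -0.0, -1.0]]
wrist_force: [-0.2, 1.0, 0.0]
grip_width: 0.799
grip_force: 0.0
```

{"api": "step_arm", "payload": {"motion": [{"dr": [0, 0, 0], "slide": [0, 0, 0], "hand": 0.6}, {"dr": [0, 0, 0], "slide": [0, 0, 0], "hand": 0.5}, {"dr": [0, 0, 0], "slide": [0, 0, 0], "hand": 0.45}, {"dr": [0, 0, 0], "slide": [0, 0, 0], "hand": 0.4}, {"dr": [0, 0, 0], "slide": [0, 0, 0], "hand": 0.3}, {"dr": [0, 0, 0], "slide": [0, 0, 0], "hand": 0.3}, {"dr": [0, 0, 0], "slide": [0, 0, 0], "hand": 0.3}, {"dr": [0, 0, 0], "slide": [0, 0, 0], "hand": 0.3}]}}

```text
clock: 36.6
tool_pos: [485.5, -33.4, 2.2]
orientation: [[-0.031, 1.0, 0.0], [1.0, 0.031, -0.0], [-0.0, 0.0, -1.0]]
wrist_force: [-0.1, 0.5, 3.9]
grip_width: 0.415
grip_force: 30.0
```

{"api": "step_arm", "payload": {"motion": [{"dr": [0, 0, 0], "slide": [0, 0, -4], "hand": 0.3}, {"dr": [0, 0, 0], "slide": [0, 0, -6], "hand": 0.3}, {"dr": [0, 0, 0], "slide": [0, 0, -12], "hand": 0.3}, {"dr": [0, 0, 0], "slide": [0, 0, -12], "hand": 0.3}, {"dr": [0, 0, 0], "slide": [0, 0, -12], "hand": 0.3}, {"dr": [0, 0, 0], "slide": [0, 0, -12], "hand": 0.3}, {"dr": [0, 0, 0], "slide": [0, 0, -12], "hand": 0.3}, {"dr": [0, 0, 0], "slide": [0, 0, -12], "hand": 0.3}]}}

```text
clock: 37.27
tool_pos: [485.2, -33.4, 85.0]
orientation: [[-0.031, 1.0, 0.0], [1.0, 0.031, 0.0], [0.0, 0.0, -1.0]]
wrist_force: [-0.5, 0.4, -0.9]
grip_width: 0.416
grip_force: 30.0
```

{"api": "step_arm", "payload": {"motion": [{"dr": [0, 0, 0], "slide": [2.5, 8, 0], "hand": 0.3}, {"dr": [0, 0, 0], "slide": [5, 16, 0], "hand": 0.3}, {"dr": [0, 0, 0], "slide": [6.6, 21, 0], "hand": 0.3}, {"dr": [0, 0, 0], "slide": [6.6, 21, 0], "hand": 0.3}, {"dr": [0, 0, 0], "slide": [6.6, 21, 0], "hand": 0.3}, {"dr": [0, 0, 0], "slide": [6.6, 21, 0], "hand": 0.3}, {"dr": [0, 0, 0], "slide": [6.6, 21, 0], "hand": 0.3}, {"dr": [0, 0, 0], "slide": [4.6, 15, 0], "hand": 0.3}]}}

```text
clock: 37.93
tool_pos: [629.7, 17.1, 83.3]
orientation: [[-0.031, 1.0, 0.0], [1.0, 0.031, 0.0], [0.0, 0.0, -1.0]]
wrist_force: [-0.2, 0.1, -1.2]
grip_width: 0.412
grip_force: 30.0
```

{"api": "step_arm", "payload": {"motion": [{"dr": [0, 0, 0], "slide": [3, 9, 0], "hand": 0.3}, {"dr": [0, 0, 0], "slide": [1.6, 4.8, 0], "hand": 0.3}, {"dr": [0, 0, 0], "slide": [0, 0, 0], "hand": 0.3}, {"dr": [0, 0, 0], "slide": [0, 0, 0], "hand": 0.3}, {"dr": [0, 0, 0], "slide": [0, 0, 0], "hand": 0.3}, {"dr": [0, 0, 0], "slide": [0, 0, 0], "hand": 0.3}, {"dr": [0, 0, 0], "slide": [0, 0, 0], "hand": 0.3}, {"dr": [0, 0, 0], "slide": [0, 0, 0], "hand": 0.3}]}}

```text
clock: 38.6
tool_pos: [641.4, 21.0, 84.2]
orientation: [[-0.031, 1.0, 0.0], [1.0, 0.031, 0.0], [0.0, 0.0, -1.0]]
wrist_force: [-0.5, 0.7, -2.3]
grip_width: 0.416
grip_force: 30.0
```

{"api": "step_arm", "payload": {"motion": [{"dr": [0, 0, 0], "slide": [0, 0, 10], "hand": 0.3}, {"dr": [0, 0, 0], "slide": [0, 0, 14], "hand": 0.3}, {"dr": [0, 0, 0], "slide": [0, 0, 14], "hand": 0.3}, {"dr": [0, 0, 0], "slide": [0, 0, 14], "hand": 0.3}, {"dr": [0, 0, 0], "slide": [0, 0, 12], "hand": 0.3}, {"dr": [0, 0, 0], "slide": [0, 0, 9], "hand": 0.3}, {"dr": [0, 0, 0], "slide": [0, 0, 6], "hand": 0.3}, {"dr": [0, 0, 0], "slide": [0, 0, 2.5], "hand": 0.3}]}}

```text
clock: 39.27
tool_pos: [641.2, 21.2, 1.4]
orientation: [[-0.031, 1.0, -0.001], [1.0, 0.031, 0.0], [0.0, -0.001, -1.0]]
wrist_force: [-0.2, -0.2, -1.2]
grip_width: 0.414
grip_force: 30.0
```

{"api": "step_arm", "payload": {"motion": [{"dr": [0, 0, 0], "slide": [0, 0, 0.6], "hand": 0.3}, {"dr": [0, 0, 0], "slide": [0, 0, 0.5], "hand": 0.3}, {"dr": [0, 0, 0], "slide": [0, 0, 0.5], "hand": 0.3}, {"dr": [0, 0, 0], "slide": [0, 0, 0.5], "hand": 0.3}, {"dr": [0, 0, 0], "slide": [0, 0, 0.5], "hand": 0.3}, {"dr": [0, 0, 0], "slide": [0, 0, 0], "hand": 0.3}, {"dr": [0, 0, 0], "slide": [0, 0, 0], "hand": 0.3}, {"dr": [0, 0, 0], "slide": [0, 0, 0], "hand": 0.3}]}}

```text
clock: 39.93
tool_pos: [641.6, 21.2, 0.0]
orientation: [[-0.031, 1.0, 0.0], [1.0, 0.031, 0.0], [0.0, 0.0, -1.0]]
wrist_force: [0.7, 1.0, -1.7]
grip_width: 0.412
grip_force: 30.0
```

{"api": "step_arm", "payload": {"motion": [{"dr": [0, 0, 0], "slide": [0, 0, 0.4], "hand": 0.3}, {"dr": [0, 0, 0], "slide": [0, 0, 0.4], "hand": 0.3}, {"dr": [0, 0, 0], "slide": [0, 0, 0.4], "hand": 0.3}, {"dr": [0, 0, 0], "slide": [0, 0, 0.2], "hand": 0.3}, {"dr": [0, 0, 0], "slide": [0, 0, 0], "hand": 0.3}, {"dr": [0, 0, 0], "slide": [0, 0, 0], "hand": 0.3}, {"dr": [0, 0, 0], "slide": [0, 0, 0], "hand": 0.3}, {"dr": [0, 0, 0], "slide": [0, 0, 0], "hand": 0.3}]}}

```text
clock: 40.6
tool_pos: [641.6, 21.2, -0.7]
orientation: [[-0.031, 1.0, 0.0], [1.0, 0.031, 0.0], [0.0, 0.0, -1.0]]
wrist_force: [-2.1, 0.1, 7.1]
grip_width: 0.415
grip_force: 30.0
```

{"api": "step_arm", "payload": {"motion": [{"dr": [0, 0, 0], "slide": [0, 0, -0.5], "hand": 0.45}, {"dr": [0, 0, 0], "slide": [0, 0, 0], "hand": 0.5}, {"dr": [0, 0, 0], "slide": [0, 0, 0], "hand": 0.6}, {"dr": [0, 0, 0], "slide": [0, 0, 0], "hand": 0.75}, {"dr": [0, 0, 0], "slide": [0, 0, 0], "hand": 0.75}, {"dr": [0, 0, 0], "slide": [0, 0, 0], "hand": 0.75}, {"dr": [0, 0, 0], "slide": [0, 0, 0], "hand": 0.75}, {"dr": [0, 0, 0], "slide": [0, 0, 0], "hand": 0.75}]}}

```text
clock: 41.27
tool_pos: [641.6, 21.2, -1.0]
orientation: [[-0.031, 1.0, 0.0], [1.0, 0.031, 0.0], [0.0, 0.0, -1.0]]
wrist_force: [-1.0, 0.5, 0.6]
grip_width: 0.745
grip_force: 0.0
```

{"api": "step_arm", "payload": {"motion": [{"dr": [0, 0, 0], "slide": [0, 0, -5], "hand": 0.75}, {"dr": [0, 0, 0], "slide": [0, 0, -10], "hand": 0.75}, {"dr": [0, 0, 0], "slide": [0, 0, -15], "hand": 0.75}, {"dr": [0, 0, 0], "slide": [0, 0, -15], "hand": 0.75}, {"dr": [0, 0, 0], "slide": [0, 0, -15], "hand": 0.75}, {"dr": [0, 0, 0], "slide": [0, 0, -15], "hand": 0.75}, {"dr": [0, 0, 0], "slide": [0, 0, -15], "hand": 0.75}, {"dr": [0, 0, 0], "slide": [0, 0, -10], "hand": 0.75}]}}

```text
clock: 41.93
tool_pos: [642.1, 21.2, 101.5]
orientation: [[-0.031, 1.0, 0.002], [1.0, 0.031, -0.0], [-0.0, 0.002, -1.0]]
wrist_force: [-0.4, 0.5, -0.3]
grip_width: 0.75
grip_force: 0.0
```

{"api": "step_arm", "payload": {"motion": [{"dr": [0, 0, 0], "slide": [10, -10, -5], "hand": 0.8}, {"dr": [0, 0, 0], "slide": [18, -18, 0], "hand": 0.8}, {"dr": [0, 0, 0], "slide": [18, -20, 0], "hand": 0.8}, {"dr": [0, 0, 0], "slide": [18, -20, 0], "hand": 0.8}, {"dr": [0, 0, 0], "slide": [18, -20, 0], "hand": 0.8}, {"dr": [0, 0, 0], "slide": [18, -20, 0], "hand": 0.8}, {"dr": [0, 0, 0], "slide": [18, -20, 0], "hand": 0.8}, {"dr": [0, 0, 0], "slide": [10, -10, 0], "hand": 0.8}]}}

```text
clock: 42.6
tool_pos: [496.6, 146.4, 104.1]
orientation: [[-0.032, 0.999, -0.001], [0.999, 0.032, 0.0], [0.0, -0.001, -1.0]]
wrist_force: [1.0, -0.3, -0.1]
grip_width: 0.8
grip_force: 0.0
```

{"api": "step_arm", "payload": {"motion": [{"dr": [0, 0, 0], "slide": [0, 0, 0], "hand": 0.8}, {"dr": [0, 0, 0], "slide": [0, 0, 0], "hand": 0.8}, {"dr": [0, 0, 0], "slide": [0, 0, 0], "hand": 0.8}, {"dr": [0, 0, 0], "slide": [0, 0, 0], "hand": 0.8}, {"dr": [0, 0, 0], "slide": [0, 0, 0], "hand": 0.8}, {"dr": [0, 0, 0], "slide": [0, 0, 0], "hand": 0.8}, {"dr": [0, 0, 0], "slide": [0, 0, 0], "hand": 0.8}, {"dr": [0, 0, 0], "slide": [0, 0, 0], "hand": 0.8}]}}

```text
clock: 43.27
tool_pos: [499.8, 144.6, 103.9]
orientation: [[-0.031, 1.0, -0.0], [1.0, 0.031, 0.0], [0.0, -0.0, -1.0]]
wrist_force: [-0.9, -0.4, -0.3]
grip_width: 0.8
grip_force: 0.0
```

```bash
python3 - <<'E'
from h import *
t=robot.capture('top');tm=robot.camera_model('top');b=robot.capture('scene');R=[649.2,-84,.062]
print(robot.sense()['tool_pos'],robot.sense()['wrist_force'])
for k,w in (('yellow',(647.,-187.)),('blue',(647,-119.)),('red',(645,-49.)),('green',(641,21.))):
  for d in robot.outline_of('top','lens_'+k)[:1]:
    p,e=fitm(d['mask'],tm,LENS,w,10);print(k,round(d['confidence'],2),d['bbox'],np.round(bayl(R,p),1),e)
c=np.vstack([cv2.resize(t[100:310,140:460],(500,300)),cv2.resize(b[190:340,150:400],(500,300))])
cv2.imwrite('pics/f.png',c[:,:,::-1])
E
```

```text
[499.75265704 144.71407307 103.98493692] [ 0.14109944  0.26877918 -0.44489804]
yellow 0.81 [408.6, 149.6, 31.7, 33.4] [  -7.5 -102. ] 0.3819627611734472
blue 0.94 [196.9, 323.9, 35.3, 27.7] [-251.2  222.1] 0.4435400885803398
red 0.71 [321.2, 151.9, 27.4, 28.5] [-0.6 34.9] 0.29264953259765925
green 0.77 [273.9, 151.5, 25.6, 30.4] [ -0.  105.2] 0.26233799079634973
```

View pics/f.png

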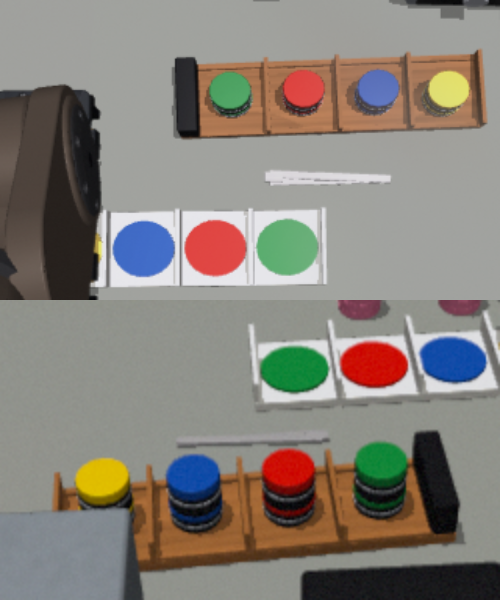

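The picture shows all four lenses upright in the rack: green by the black block, then red, blue and yellow. The fitted positions of yellow, red and green lie inside the lips. Blue's last detection picked a pink decoy, but the earlier fit put it near x=647, y=-119 mm, in its bay. The arm is clear, so I'm handing in.

```bash
python3 -c "
from bench import robot
print(robot.finish_job())"
```

```text
the job is handed in; nothing more can be done
None
```

The job is handed in at about 43 s: all four lenses stand upright in the rack in reverse order (from the black block: green, red, blue, yellow), and on the first try the fingers slid over the yellow cap without moving the lens because they end about 33 mm short of the stated TCP.

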